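# Start the fryer heating with the outer ring of its dual control

## Task

Start the covered countertop fryer heating: lift the outer black thermostat ring of its dual control right up against its spring to free it from its OFF lock (never force it past), turn it clockwise until its white pointer stands at the red tab, and let it go so that it springs back down. Leave the silver timer knob in the middle of the ring just as the cook set it, the red tab where it is clipped, and the shaker, sauce bottle and tongs where they are.

Things in the scene. Friction and masses are not known exactly. Their poses are not given: they have to be found in the camera images.
- fryer: Stainless countertop fryer, 300 wide (its y) x 425 deep (its x), fixed; tank under an aluminium cover. Origin: centre of its footprint; x points from front (robot side) to back. The front control panel slopes 25 deg, from its lip (x -215, z 115 mm) up to x -70, z 183 mm, where the upright tank housing (190 mm high, cover handle to 236) begins. Its two lamps and the drain tap are not used.
- dial_base: Dual control's base: silver scale plate, 100 mm diameter, 1 mm thick, on the panel at fryer x -147, y 40, z 147 mm. Origin: on the control's axis at the panel surface. z: the axis, square to the panel (leans 25 deg from vertical to the fryer's front); x up the slope (12 o'clock), y left. Along z: boss 38 mm diameter to 12 mm, ring 12-34, thin steel shaft to 42, timer knob 42-58. Tank housing 93 mm up the slope from the axis.
- ring_pointer (a point): Tip of the white pointer line of the outer thermostat ring, at radius 27 mm on its upper rim, 34 mm above the panel. The ring is black fluted plastic, 56 mm in diameter, 22 mm high, to be taken by its sides; free room all round it above the flat tab. At OFF the pointer stands at 7:30 o'clock (down-left), at the big dot of the scale.
- thermostat_ring (a joint): Angle of the outer ring, rad: 0 at OFF (the start), growing clockwise seen from above the panel, to 4.7 at its far stop. It stays where left (friction 0.06 N m). Locked at OFF: unless lifted first it stops dead within 0.1 rad (not to be forced). Keep it lifted from OFF to 0.8 rad; beyond that it turns without lifting.
- ring_lift (a joint): How far the ring is lifted along its axis, away from the panel, m: 0 sprung home, 0.0065 fully lifted (hard stop). The spring needs 6 N to begin and 10 N at the stop; the OFF lock is free from about 0.005, so lift it right up before turning.
- timer_mark (a point): Outer end of the black line on top of the silver timer knob, at radius 12 mm, 58 mm above the panel. The knob is fluted aluminium, 26 mm in diameter, in the centre of the ring, standing 24 mm prouder. It turns very lightly (8 mN m) on the same axis, does not move with the ring, and is not to be turned.
- set_mark (a point): Point on the ring's rim circle (radius 27 mm, 34 mm above the panel) straight inwards of the red set tab; the pointer tip meets it when the ring is set. The tab is a flat red T-shaped clip on the scale plate from radius 35 to 53 mm, up to 3.5 mm above the panel; clipped on stiffly, not to be moved.
- set_tab (a joint): Angle of the red tab, rad, on the ring's scale: the ring is set when both angles are equal. Between 1.9 and 3.3 (about 12 to 3 o'clock).
- shaker: Aluminium seasoning shaker, 72 mm diameter, 105 mm high, standing loose on the counter beside the fryer. Origin: centre of its underside, z up.
- sauce_bottle: Yellow squeeze bottle with red nozzle, 60 mm diameter, 180 mm high, standing loose on the counter beside the fryer. Origin: centre of its underside, z up.
- tongs: Steel kitchen tongs, 200 mm long along x (tips at +x), 18 mm high, lying loose on the counter in front of the fryer. Origin: about mid-length, on the counter.
Things that resemble listed ones, but are neither listed nor needed, are in the scene too. Of the things shaped like the shaker, the aluminium one is meant.

How it is judged:
On the way:
1. the thermostat ring is off its OFF lock (value of joint thermostat_ring above 0.8 rad), for 0.1 s.
At the end, for the whole second after the job is handed in: Pointer within 4 mm (8 degrees) of the tab's mark; ring sprung home (lifted under 1.5 mm) and at rest; timer knob's and red tab's marks within 3 mm of their start; shaker, bottle and tongs within 30 mm of theirs, shaker and bottle upright (distance between ring_pointer and set_mark below 0.004 m and value of joint ring_lift below 0.0015 m and velocity of joint thermostat_ring between -0.05 and 0.05 rad/s and distance of each of timer_mark, set_mark from where it was at the start of the episode below 0.003 m and distance of each of shaker, sauce_bottle, tongs from where it was at the start of the episode below 0.03 m and angle between each of shaker, sauce_bottle's own z axis and vertical below 0.3 rad); the robot touches nothing.
It fails at once if the ring is forced round past its OFF lock without being lifted (value of joint thermostat_ring between 0.2 and 0.35 rad and value of joint ring_lift below 0.003 m).
It fails at once if the timer knob in the middle is turned (its mark moves by more than 3 mm) (distance of timer_mark from where it was at the start of the episode above 0.003 m).
It fails at once if the red tab is shifted (its mark moves by more than 3 mm) (distance of set_mark from where it was at the start of the episode above 0.003 m).
It fails at once if the shaker, the sauce bottle or the tongs are pushed away by more than 30 mm, or the shaker or bottle tipped (distance of any of shaker, sauce_bottle, tongs from where it was at the start of the episode above 0.03 m or angle between any of shaker, sauce_bottle's own z axis and vertical above 0.3 rad).
It also fails if it takes over 56 s, if anything falls off the work surface, if the arm or the gripper's body presses on something with over 40 N, if the wrist force passes 120 N, or if a joint passes its speed limit or range.

## Robot

A 6-joint arm with a two-finger parallel gripper is mounted at the origin on the work surface. World frame = base frame: x ahead of the robot, y to its left, z up, the work surface at z = 0. Lengths are in m, angles in rad, forces in N, time in s.
With the tool pointing down it reaches from about 0.15 to 0.775 m from the base axis. Payload 6.1 kg.
Tool frame: the origin (TCP) lies midway between the tips of the shut fingers; the grasp point (between the pads) lies 19 mm behind it; z points along the fingers, x is the direction in which the jaws open and shut, and the axes are right-handed (so a half turn about z gives the same grasp; the last joint's range is limited). The gripper opens to 85 mm and grips with 20 to 120 N. Pads are 22 mm wide; open, the fingers measure 114 mm over their backs; the gripper's body (76 mm by 85 mm) begins 54 mm behind the grasp point. The pads swing forward as they close: fully open they stand 13 mm farther back than shut.
Start: joints at [-1.316, 0.126, -0.04, 1.405, 0, 1.571], TCP at [0.132, -0.508, 0.231] pointing down, gripper open.
Joint ranges: [-2.72, 2.72], [-0.95, 1.95], [-1.27, 1.35], [-1.78, 2.02], [-1.46, 1.47], [-3.14, 3.14]. Speed limits (rad/s): [2.39, 2.39, 3.01, 3.14, 3.14, 3.14].

## Interface

Orientations are given as a rotation vector (axis times angle).
In Python, from rig import ctrl, read_camera gives the robot as it stands.
- The arm moves only by the shell command python3 -m creep 'ROWS' [FORCE]. ROWS is JSON, a list of rows, each an object with "dp": the shift along the tool's x, y, z in mm, a list of three; "spin": the turn about the tool's z in rad; "gripper": the opening, from -1 (shut) to 1 (fully open). A call has 1 to 20 rows; each row is the pose to reach, as a shift and turn from the pose commanded when the call began, along the tool's axes at that moment; what a row does not reach only later rows make up. A row lasts 1/12 s, in which the tool goes at most 41.7 mm and 7.16 degrees, less where a joint would pass 70% of its speed; a pose out of reach is approached as far as the arm can. A call with a gripper value outside its range is refused whole. The fingers move at their own pace and stop on an object; FORCE is the grip in N (left out, the last holds). Time passes only in rows, so rows that repeat a pose let the fingers close. It gives the time, the measured TCP pose, the force and the opening at its end, in the units of the state.
- ctrl.get_obs(): the state, without advancing time (a new reading comes with each control period).
- read_camera(name): name is "scene" or "top" or "wrist"; returns a dict with "img" (420x560x3 uint8, red, green, blue), "camera_matrix" (3x3 intrinsics, pixels), "D" ([k1, k2, p1, p2, k3] as OpenCV has them; the pictures are not rectified), "rvec" (rotation vector, rad) and "tvec" (3), from world to camera coordinates, as OpenCV has them; the wrist camera has in their place "T_tool_cam" (4x4, takes a point from camera to tool coordinates, whose origin is the TCP and whose axes are the tool frame's). Camera axes: x right, y down, z forward; pixel columns grow to the right and rows downward; lengths in m; the calibration is good to about 2 mm. A picture is of the moment at which its call begins: read the wrist's pose just before it. There is no depth.
- ctrl.finish_job(): hands the job in, once; it reports no verdict.
The state is a dict: "time": time; "joint_positions": joint angles; "dq": joint speeds; "joint_torque": joint torques, N m; "tool_pos": TCP position; "orientation": TCP orientation; "ft_force": force on the tool from outside, world axes, zero at the start; "wrist_torque": the same for the moment, N m; "grip_width": opening from 0.0 (shut) to 1.0 (fully open).
Only numpy, scipy, OpenCV 4.12 (cv2) and the standard library are available. Lean on these libraries where they do the work, as an engineer would, in place of code of your own. Each camera call takes 0.05 s, during which the arm holds its last target.

## Working session

There is one attempt and no reset: what is moved stays moved. The work goes in short steps, Python scripts to look and compute and a shell command to move; the robot and the scene stay as the last step left them, time stands still between calls to the robot, and variables do not carry over. Pictures are saved under pics/ and viewed, and the job is handed in when it is done.

```bash
ls; mkdir -p pics; python3 - <<'E'
from rig import ctrl, read_camera
import cv2
o=ctrl.get_obs();print(o)
for n in("scene","top","wrist"):
    c=read_camera(n);cv2.imwrite(f"pics/{n}0.png",c["img"][:,:,::-1]);print(n,{k:v for k,v in c.items() if k!="img"})
E
```

```text
pics
{'time': 0.0, 'joint_positions': array([-1.31602131e+00,  1.26386277e-01, -4.06273047e-02,  1.40538115e+00,
       -2.68063037e-05,  1.57077801e+00]), 'dq': array([-0.00030405, -0.00105631, -0.0002405 , -0.00046134, -0.000132  ,
       -0.00138561]), 'joint_torque': array([ 2.73104561e-04, -4.35915112e+01,  3.52924168e+01,  1.72485615e-02,
       -4.25554776e-05,  5.52423131e-06]), 'tool_pos': array([ 0.13220411, -0.50766042,  0.23051633]), 'orientation': array([-2.48492115e+00,  1.92061438e+00,  2.01166616e-03]), 'ft_force': array([-0.03885483,  0.17930139, -0.02110576]), 'wrist_torque': array([-0.01816991,  0.02084845, -0.05681919]), 'grip_width': 0.996829093571983}
scene {'camera_matrix': array([[428.21164205,   0.        , 279.890055  ],
       [  0.        , 428.21164205, 206.6425742 ],
       [  0.        ,   0.        ,   1.        ]]), 'D': array([-0.09182947,  0.        ,  0.        ,  0.        ,  0.        ]), 'rvec': array([ 1.03008437,  2.41072986, -1.0885585 ]), 'tvec': array([ 0.43533018, -0.17633608,  1.49179322])}
top {'camera_matrix': array([[430.40280223,   0.
[... 228 characters left out ...]
512711, -2.1436044 ,  0.13717175]), 'tvec': array([-0.03319168,  0.57531827,  1.21211782])}
wrist {'camera_matrix': array([[310.1797548 ,   0.        , 278.18379707],
       [  0.        , 310.1797548 , 209.73080521],
       [  0.        ,   0.        ,   1.        ]]), 'D': array([0.02202809, 0.        , 0.        , 0.        , 0.        ]), 'T_tool_cam': array([[ 9.99999979e-01,  4.75318912e-05,  2.00624417e-04,
         1.21923472e-04],
       [-1.06555702e-04,  9.52182636e-01,  3.05529402e-01,
        -7.76601988e-02],
       [-1.76508696e-04, -3.05529417e-01,  9.52182621e-01,
        -1.43310857e-01],
       [ 0.00000000e+00,  0.00000000e+00,  0.00000000e+00,
         1.00000000e+00]])}
```

View pics/scene0.png

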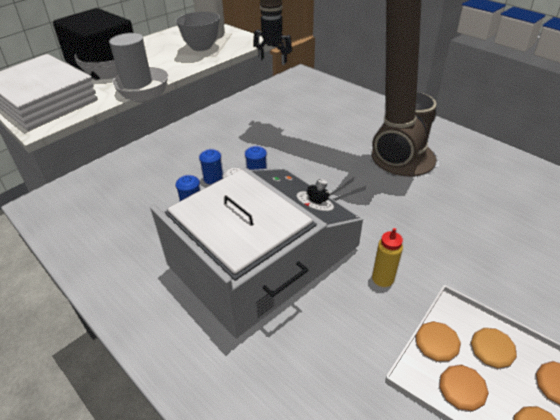

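View pics/top0.png

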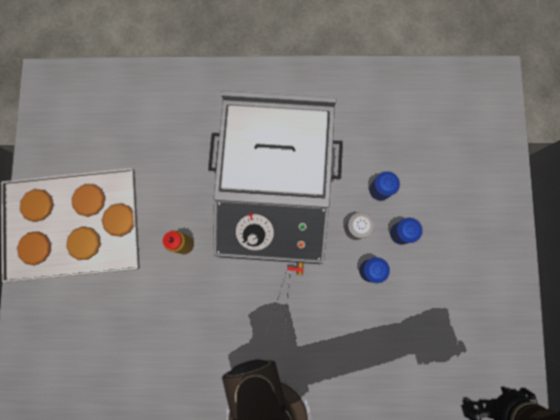

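View pics/wrist0.png

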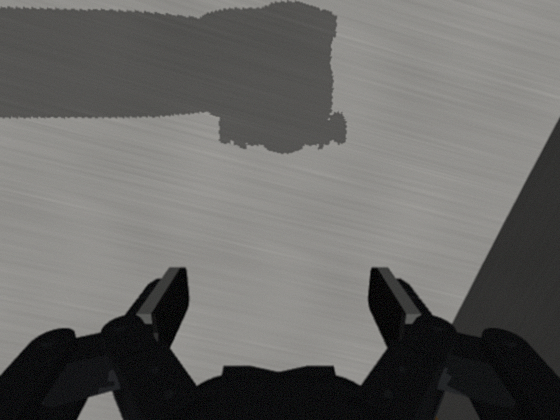

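```bash
cat > h.py <<'E'
import numpy as np, cv2
from scipy.spatial.transform import Rotation as R
from rig import ctrl, read_camera
def crop(img,x0,x1,y0,y1,s,name):
    c=cv2.resize(img[y0:y1,x0:x1],None,fx=s,fy=s,interpolation=cv2.INTER_CUBIC);cv2.imwrite(name,c[:,:,::-1])
def ext(n,c,o):
    if n=="wrist":
        T=np.eye(4);T[:3,:3]=R.from_rotvec(o["orientation"]).as_matrix();T[:3,3]=o["tool_pos"]
        M=np.linalg.inv(T@c["T_tool_cam"]);return R.from_matrix(M[:3,:3]).as_rotvec(),M[:3,3]
    return c["rvec"],c["tvec"]
def proj(P,rv,t,c): return cv2.projectPoints(np.array(P,float).reshape(-1,3),rv,t,c["camera_matrix"],c["D"])[0].reshape(-1,2)
def ray(uv,rv,t,c):
    u=cv2.undistortPoints(np.array(uv,float).reshape(-1,1,2),c["camera_matrix"],c["D"]).reshape(-1,2)
    Rm=cv2.Rodrigues(np.array(rv))[0];d=np.c_[u,np.ones(len(u))]@Rm;return -Rm.T@np.array(t),d
def onplane(uv,z,rv,t,c):
    o,d=ray(uv,rv,t,c);return o+d*((z-o[2])/d[:,2])[:,None]
E
python3 - <<'E'
from h import *
c=read_camera("top");crop(c["img"],200,350,80,280,3,"pics/topc.png")
crop(c["img"],230,280,205,255,12,"pics/topd.png")
s=read_camera("scene");crop(s["img"],140,400,140,340,3,"pics/scenec.png")
o=ctrl.get_obs();print(R.from_rotvec(o["orientation"]).as_matrix().round(3))
for uv,z in [((254,233),.15),((216,259),.115),((323,263),.115),((216,202),.183),((328,205),.183),((175,240),0),((361,226),.1),((295,268),0.01)]:
    print(uv,z,onplane([uv],z,c["rvec"],c["tvec"],c).round(3))
E
```

```text
[[ 0.252 -0.968 -0.   ]
 [-0.968 -0.252  0.001]
 [-0.001 -0.    -1.   ]]
(254, 233) 0.15 [[0.519 0.033 0.15 ]]
(216, 259) 0.115 [[0.452 0.138 0.115]]
(323, 263) 0.115 [[ 0.442 -0.151  0.115]]
(216, 202) 0.183 [[0.596 0.13  0.183]]
(328, 205) 0.183 [[ 0.588 -0.159  0.183]]
(175, 240) 0 [[0.514 0.281 0.   ]]
(361, 226) 0.1 [[ 0.544 -0.258  0.1  ]]
(295, 268) 0.01 [[ 0.431 -0.078  0.01 ]]
```

View pics/topc.png

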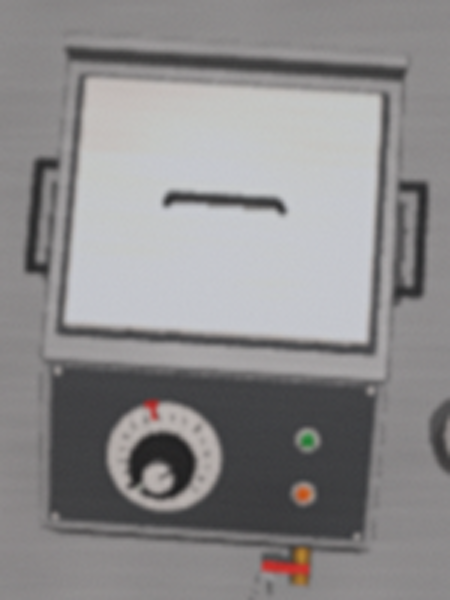

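View pics/topd.png

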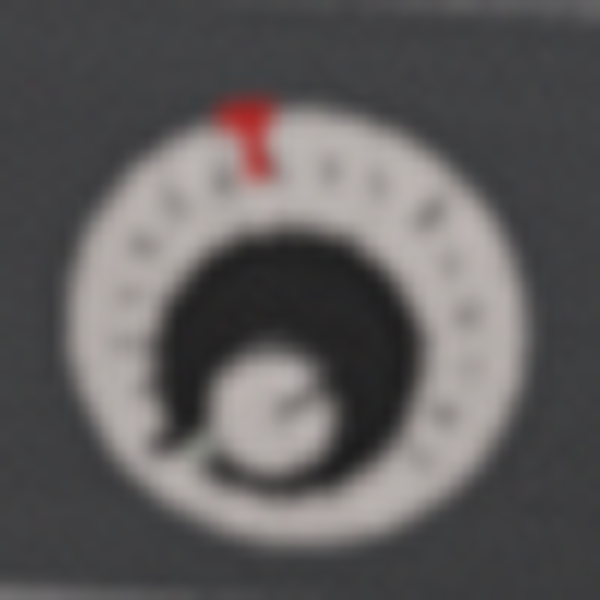

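View pics/scenec.png

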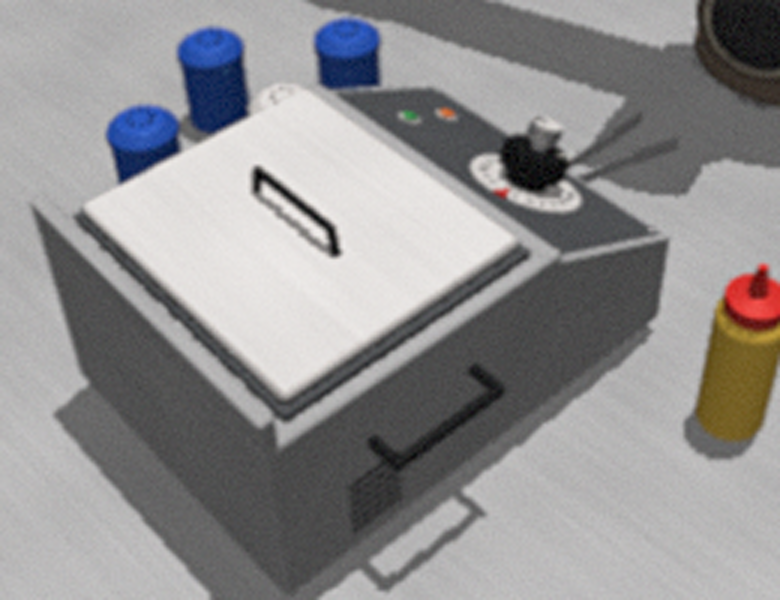

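```bash
python3 -m creep '[{"dp":[0,0,-60],"spin":-0.1,"gripper":1},{"dp":[-20,-25,-100],"spin":-0.2,"gripper":1},{"dp":[-45,-50,-100],"spin":-0.3,"gripper":1},{"dp":[-70,-78,-100],"spin":-0.4,"gripper":1},{"dp":[-95,-105,-100],"spin":-0.5,"gripper":1},{"dp":[-120,-135,-100],"spin":-0.6,"gripper":1},{"dp":[-145,-165,-100],"spin":-0.7,"gripper":1},{"dp":[-170,-195,-100],"spin":-0.8,"gripper":1},{"dp":[-195,-222,-100],"spin":-0.9,"gripper":1},{"dp":[-220,-250,-100],"spin":-1.0,"gripper":1},{"dp":[-245,-280,-100],"spin":-1.1,"gripper":1},{"dp":[-270,-310,-100],"spin":-1.2,"gripper":1},{"dp":[-295,-338,-100],"spin":-1.3,"gripper":1},{"dp":[-320,-366,-100],"spin":-1.4,"gripper":1},{"dp":[-345,-395,-100],"spin":-1.5,"gripper":1},{"dp":[-370,-425,-100],"spin":-1.6,"gripper":1},{"dp":[-395,-455,-100],"spin":-1.7,"gripper":1},{"dp":[-415,-480,-90],"spin":-1.8,"gripper":1},{"dp":[-428,-492,-80],"spin":-1.9,"gripper":1},{"dp":[-428,-492,-70],"spin":-2.0,"gripper":1}]' 60
python3 - <<'E'
from h import *
o=ctrl.get_obs();print(o["joint_positions"].round(3),o["tool_pos"],R.from_rotvec(o["orientation"]).as_matrix().round(3))
E
```

```text
time: 1.92
tool_pos: [0.5022, 0.0332, 0.2998]
orientation: [-2.954, -1.066, 0.001]
ft_force: [-0.6, -0.6, -0.6]
grip_width: 0.996
[6.600e-02 9.600e-02 7.700e-02 1.553e+00 1.000e-03 9.430e-01] [0.50222005 0.03322994 0.29980652] [[ 0.769  0.639 -0.001]
 [ 0.639 -0.769  0.001]
 [-0.    -0.001 -1.   ]]
```

```bash
python3 -m creep '[{"dp":[0,0,0],"spin":-0.12,"gripper":1},{"dp":[0,0,0],"spin":-0.24,"gripper":1},{"dp":[0,0,0],"spin":-0.36,"gripper":1},{"dp":[0,0,0],"spin":-0.48,"gripper":1},{"dp":[0,0,0],"spin":-0.6,"gripper":1},{"dp":[0,0,0],"spin":-0.72,"gripper":1},{"dp":[0,0,0],"spin":-0.85,"gripper":1},{"dp":[0,0,0],"spin":-0.85,"gripper":1},{"dp":[0,0,0],"spin":-0.85,"gripper":1}]'
python3 - <<'E'
from h import *
o=ctrl.get_obs();c=read_camera("wrist");np.save("pics/w1.npy",c["img"]);crop(c["img"],0,560,0,420,1,"pics/w1.png");crop(c["img"],200,360,80,240,4,"pics/w1c.png")
print(o["joint_positions"].round(3),o["tool_pos"],R.from_rotvec(o["orientation"]).as_matrix().round(3))
c=read_camera("scene");crop(c["img"],230,380,160,230,5,"pics/s1.png")
E
```

```text
time: 2.67
tool_pos: [0.5005, 0.0301, 0.3012]
orientation: [-2.265, -2.177, 0.0]
ft_force: [1.2, 0.5, 0.5]
grip_width: 1.003
[ 0.06   0.092  0.076  1.555 -0.     0.1  ] [0.50052479 0.03014647 0.30119631] [[ 0.04   0.999 -0.   ]
 [ 0.999 -0.04  -0.   ]
 [-0.    -0.    -1.   ]]
```

View pics/w1.png

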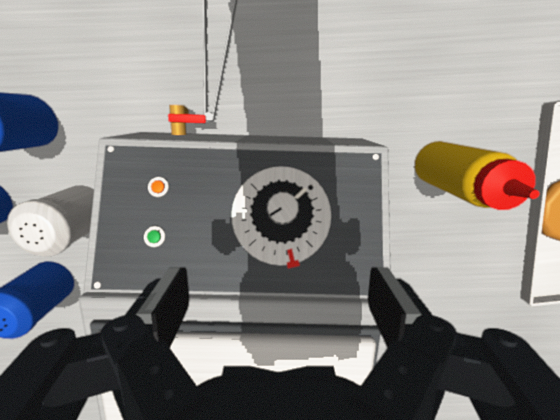

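View pics/w1c.png

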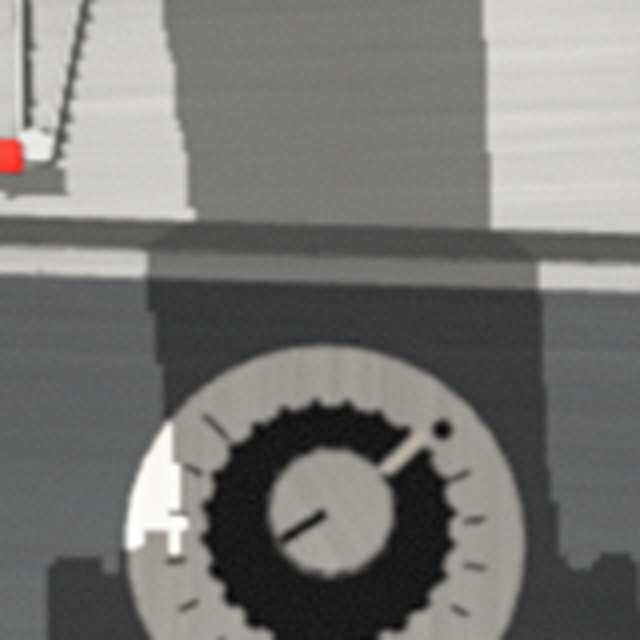

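View pics/s1.png

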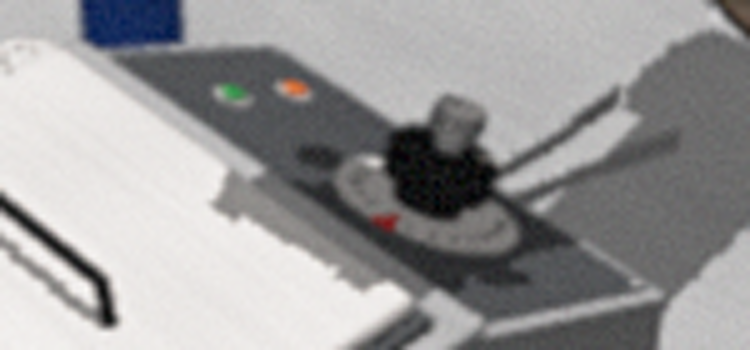

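```bash
cat >> h.py <<'E'
def fryer(x,y,yaw):
    """4x4 fryer pose and dial pose from dial xy"""
    F=np.eye(4);F[:3,:3]=R.from_euler('z',yaw).as_matrix()
    F[:3,3]=np.array([x,y,0])-F[:3,:3]@np.array([-.147,.04,0])
    D=np.eye(4);D[:3,:3]=R.from_euler('y',-np.radians(25)).as_matrix();D[:3,3]=[-.147,.04,.147]
    return F,F@D
def tr(T,P): P=np.array(P,float).reshape(-1,3);return P@T[:3,:3].T+T[:3,3]
def circ(r,z,n=60): a=np.linspace(0,2*np.pi,n);return np.c_[r*np.cos(a),r*np.sin(a),0*a+z]
def th2p(th,r,z): # ring angle -> dial frame point ; 0 = 7:30, clockwise; x=12oclock,y=left
    a=np.radians(135)-th   # angle ccw from x(12h) ; 7:30 is 135deg ccw (left-down)
    return [r*np.cos(a),r*np.sin(a),z]
E
cat > fit.py <<'E'
from h import *
from scipy.optimize import least_squares
o=ctrl.get_obs();c=read_camera("wrist");img=c["img"].copy();rv,t=ext("wrist",c,o)
obs=np.array([(231.3,216),(331.3,216),(281.5,166.3),(281.5,266)])
def res(p):
    F,D=fryer(p[0],p[1],-.035);q=proj(tr(D,circ(.05,.001,361)),rv,t,c)
    return [q[:,0].min()-231.3,q[:,0].max()-331.3,q[:,1].min()-166.3,q[:,1].max()-266]
s=least_squares(res,[.52,.033]);print(s.x,s.fun)
for yaw,col in((-.035,(255,0,0)),(-.07,(0,255,0))):
    F,D=fryer(*s.x,yaw)
    for L in ([[-.215,.15,.115],[-.215,-.15,.115]],[[-.07,.15,.183],[-.07,-.15,.183]],[[-.215,.15,.115],[-.07,.15,.183]],[[-.215,-.15,.115],[-.07,-.15,.183]]):
        cv2.polylines(img,[proj(tr(F,L),rv,t,c).round().astype(int)],False,col)
    for r,z in((.05,.001),(.028,.034),(.013,.058)):
        cv2.polylines(img,[proj(tr(D,circ(r,z)),rv,t,c).round().astype(int)],False,col)
    for th in (0,): 
        cv2.circle(img,tuple(int(v) for v in proj(tr(D,th2p(th,.027,.034)),rv,t,c)[0].round()),2,col)
crop(img,80,400,120,310,2.5,"pics/ov.png")
tc=read_camera("top")
E
python3 fit.py
```

```text
[0.52313248 0.032038  ] [ 0.45505301 -0.45449007  0.53844895 -0.62094603]
```

View pics/ov.png

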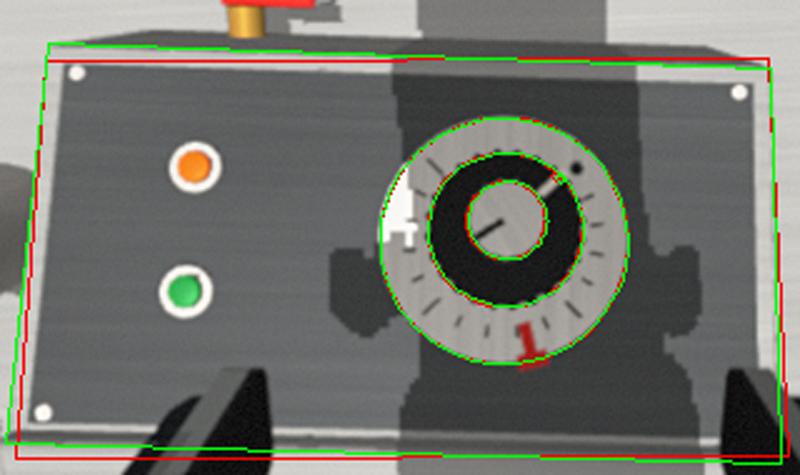

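```bash
python3 - <<'E'
from h import *
o=ctrl.get_obs();c=read_camera("wrist");rv,t=ext("wrist",c,o)
F,D=fryer(.5231,.0320,-.065)
def ang(uv,z):
    oo,d=ray([uv],rv,t,c);Di=np.linalg.inv(D);a=tr(Di,oo)[0];b=d[0]@D[:3,:3]
    p=a+b*(z-a[2])/b[2];return np.round(p*1000,1),round(float((np.radians(135)-np.arctan2(p[1],p[0]))%(2*np.pi)),3)
for n,uv,z in(("tab in",(290.4,250),.0035),("tab mid",(291.8,257),.0035),("tabend",(293.2,265.5),.0035),("ptr",(305.5,188),.034),("ptrin",(297,197),.034),("dot",(310.8,187),.001),("tim",(270.5,214.5),.058)): print(n,ang(uv,z))
print("ring centre z23",tr(D,[0,0,.023]),"axis",D[:3,2])
crop(c["img"],240,330,160,270,7,"pics/tab.png")
E
```

```text
tab in (array([34.8,  9.8,  3.5]), 2.081)
tab mid (array([41.6, 11.3,  3.5]), 2.09)
tabend (array([49.8, 12.9,  3.5]), 2.103)
ptr (array([-21.8,  21. ,  34. ]), 6.265)
ptrin (array([-13.2,  13.4,  34. ]), 0.005)
dot (array([-29.6,  29.6,   1. ]), 0.0)
tim (array([ 6. , -9.9, 58. ]), 3.379)
ring centre z23 [[0.51340031 0.03263137 0.16784508]] axis [-0.42172579  0.02745085  0.90630779]
```

View pics/tab.png

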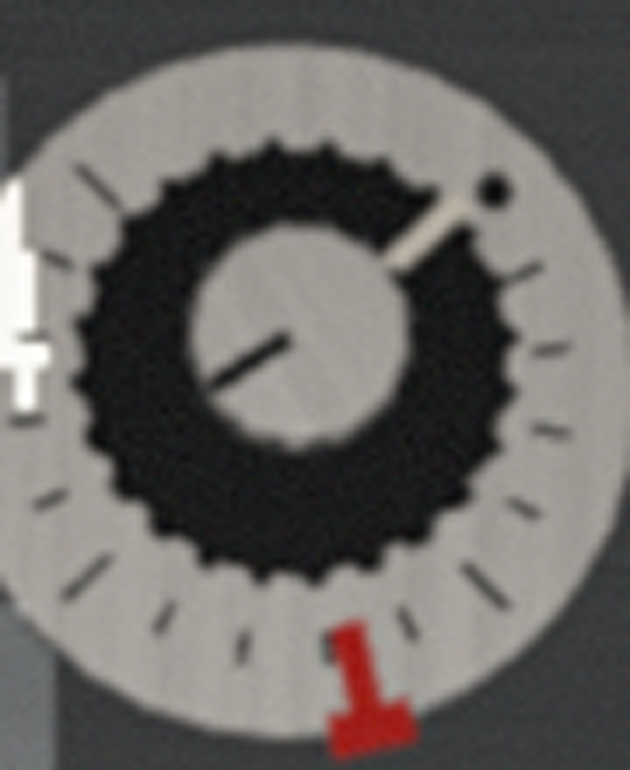

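```bash
python3 -m creep '[{"dp":[3,12,10],"spin":-0.12,"gripper":0.65},{"dp":[3,12,30],"spin":-0.24,"gripper":0.65},{"dp":[3,12,50],"spin":-0.36,"gripper":0.65},{"dp":[3,12.4,70],"spin":-0.5,"gripper":0.65},{"dp":[3,12.4,85],"spin":-0.5,"gripper":0.65},{"dp":[3,12.4,85],"spin":-0.5,"gripper":0.65},{"dp":[3,12.4,85],"spin":-0.5,"gripper":0.65},{"dp":[3,12.4,85],"spin":-0.5,"gripper":0.65}]' 60
cat > look.py <<'E'
import sys
from h import *
o=ctrl.get_obs();c=read_camera("wrist");rv,t=ext("wrist",c,o);img=c["img"].copy()
F,D=fryer(.5231,.0320,-.065)
lift=float(sys.argv[2]) if len(sys.argv)>2 else 0
for r,z in((.05,.001),(.028,.034+lift),(.013,.058)):
    cv2.polylines(img,[proj(tr(D,circ(r,z)),rv,t,c).round().astype(int)],False,(255,0,0))
if len(sys.argv)>3:
  w=float(sys.argv[3])/2000;zz=float(sys.argv[4])/1000
  for s in(-1,1):
    P=[[s*w,-.011,zz],[s*w,.011,zz],[s*w,.011,zz-.03],[s*w,-.011,zz-.03]]
    T=np.eye(4);T[:3,:3]=R.from_rotvec(o["orientation"]).as_matrix();T[:3,3]=o["tool_pos"]
    cv2.polylines(img,[proj(tr(T,P),rv,t,c).round().astype(int)],True,(0,255,0))
crop(img,80,480,100,400,2,sys.argv[1]);crop(c["img"],80,480,100,400,2,sys.argv[1][:-4]+"r.png")
print(o["tool_pos"].round(4),o["ft_force"].round(1),o["wrist_torque"].round(2),o["grip_width"],o["joint_positions"].round(2),o["time"])
Rm=R.from_rotvec(o["orientation"]).as_matrix();print("phi",np.degrees(np.arctan2(Rm[1,0],Rm[0,0]))-90+np.degrees(.065))
E
python3 look.py pics/l1.png 0 70 -8.5
```

```text
time: 3.58
tool_pos: [0.5134, 0.0327, 0.2174]
orientation: [1.653, 2.67, 0.001]
ft_force: [-0.4, -0.2, -0.5]
grip_width: 0.828
[0.5134 0.0327 0.2174] [-0.4 -0.2 -0.5] [ 0.04 -0.04 -0.02] 0.827728962496547 [ 0.06  0.11 -0.09  1.37  0.   -0.4 ] 3.5833
phi 30.197354456665742
```

View pics/l1.png

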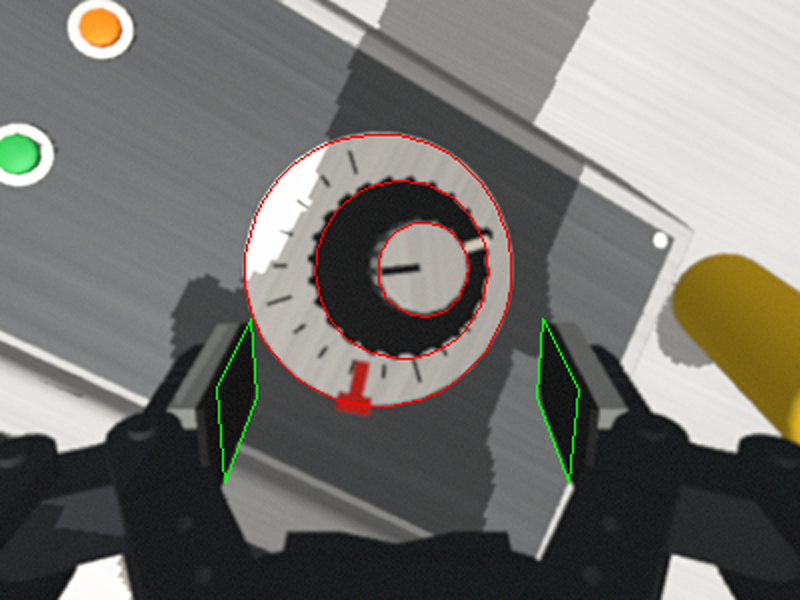

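```bash
python3 -m creep '[{"dp":[0,0,20],"spin":0,"gripper":0.65},{"dp":[0,0,40],"spin":0,"gripper":0.65},{"dp":[0,0,50],"spin":0,"gripper":0.65},{"dp":[0,0,55],"spin":0,"gripper":0.65},{"dp":[0,0,60],"spin":0,"gripper":0.65},{"dp":[0,0,60],"spin":0,"gripper":0.65},{"dp":[0,0,60],"spin":0,"gripper":0.65}]'
python3 look.py pics/l2.png 0 70 -8.5; python3 - <<'E'
from h import *
s=read_camera("scene");crop(s["img"],250,390,130,235,5,"pics/s2.png")
E
```

```text
time: 4.22
tool_pos: [0.5134, 0.0327, 0.1571]
orientation: [1.652, 2.671, 0.001]
ft_force: [0.7, -0.7, 0.3]
grip_width: 0.822
[0.5134 0.0327 0.1571] [ 0.7 -0.7  0.3] [0.03 0.02 0.04] 0.8220388303789036 [ 0.06  0.12 -0.21  1.24 -0.   -0.4 ] 4.2167
phi 30.25612760833912
```

View pics/l2r.png

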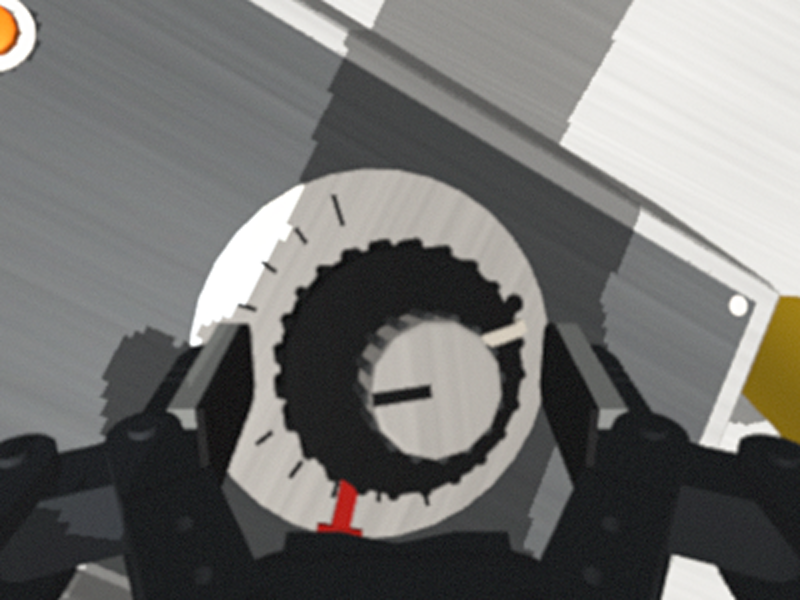

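View pics/s2.png

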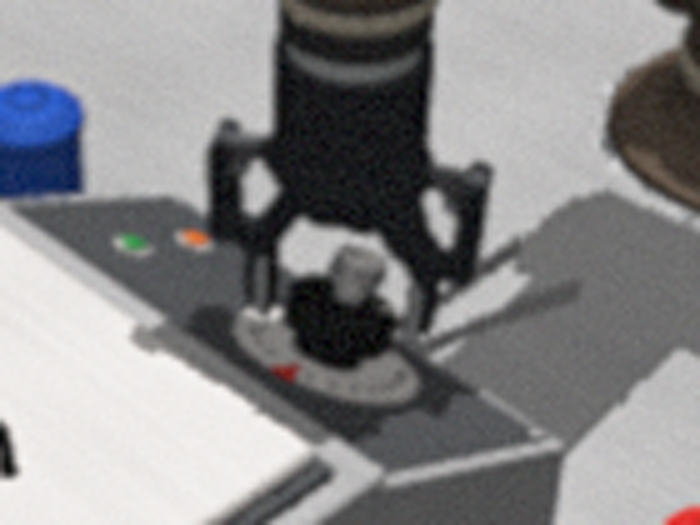

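```bash
python3 -m creep '[{"dp":[0,0,0],"spin":0,"gripper":0.45},{"dp":[0,0,0],"spin":0,"gripper":0.35},{"dp":[0,0,0],"spin":0,"gripper":0.25},{"dp":[0,0,0],"spin":0,"gripper":0.15},{"dp":[0,0,0],"spin":0,"gripper":0.0},{"dp":[0,0,0],"spin":0,"gripper":0.0},{"dp":[0,0,0],"spin":0,"gripper":0.0}]' 60
python3 look.py pics/l3.png 0 57 -6
```

```text
time: 4.9
tool_pos: [0.5134, 0.0329, 0.158]
orientation: [1.651, 2.671, 0.002]
ft_force: [-2.7, 0.8, 9.0]
grip_width: 0.644
[0.5134 0.0329 0.158 ] [-2.7  0.8  9. ] [ 0.11  0.57 -0.07] 0.6437229549272393 [ 0.06  0.11 -0.21  1.24  0.   -0.4 ] 4.9
phi 30.26600713969639
```

View pics/l3.png

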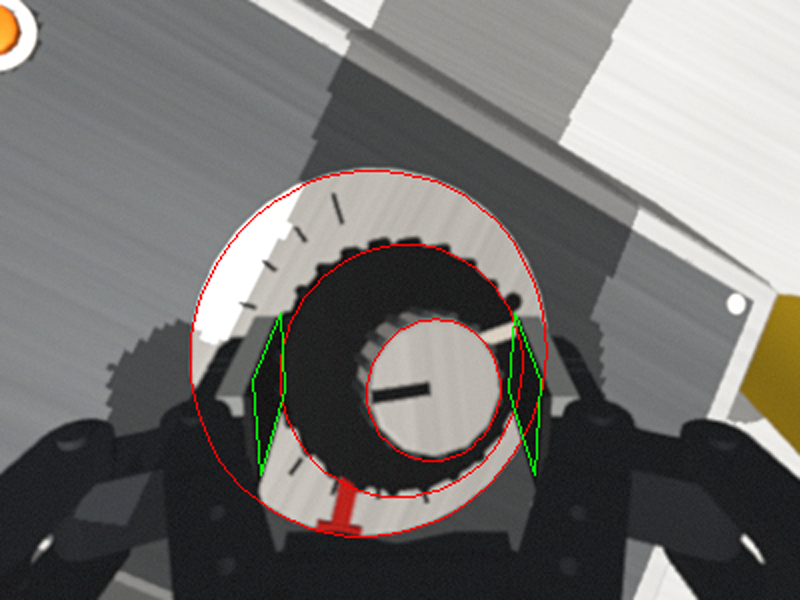

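```bash
python3 -m creep '[{"dp":[0.4,-0.7,-1.8],"spin":0,"gripper":0.0},{"dp":[0.8,-1.5,-3.6],"spin":0,"gripper":0.0},{"dp":[1.3,-2.2,-5.4],"spin":0,"gripper":0.0},{"dp":[1.5,-2.6,-6.3],"spin":0,"gripper":0.0},{"dp":[1.5,-2.6,-6.3],"spin":0,"gripper":0.0},{"dp":[1.5,-2.6,-6.3],"spin":0,"gripper":0.0}]' 80
python3 look.py pics/l4.png 0.0065 57 -6
```

```text
time: 5.45
tool_pos: [0.5115, 0.033, 0.1622]
orientation: [1.651, 2.671, 0.002]
ft_force: [7.7, 0.3, -7.3]
grip_width: 0.631
[0.5115 0.033  0.1622] [ 7.7  0.3 -7.3] [ 0.2  -1.49  0.02] 0.6309655138559876 [ 0.06  0.11 -0.21  1.25  0.   -0.4 ] 5.45
phi 30.267011584797096
```

View pics/l4.png

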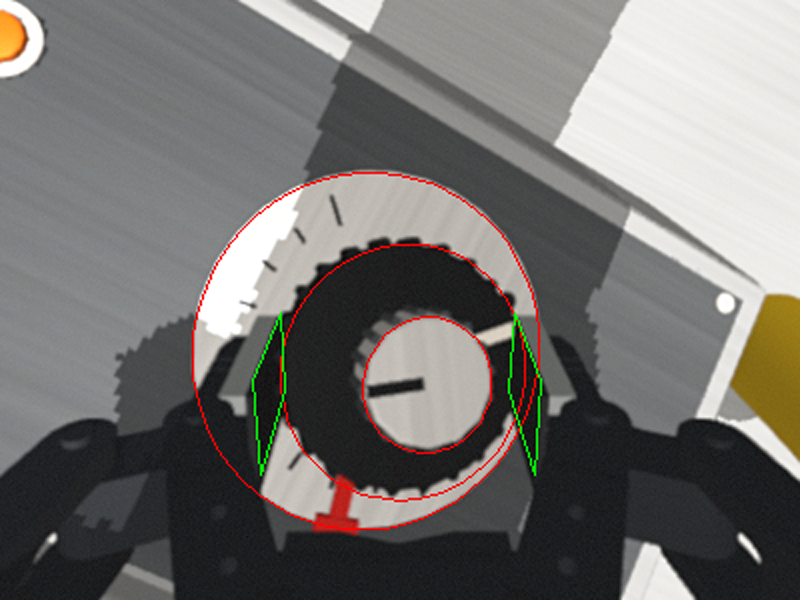

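```bash
python3 -m creep '[{"dp":[0.2,-0.4,-0.9],"spin":0,"gripper":0.0},{"dp":[0.4,-0.7,-1.8],"spin":0,"gripper":0.0},{"dp":[0.6,-1.0,-2.7],"spin":0,"gripper":0.0},{"dp":[0.6,-1.0,-2.7],"spin":0,"gripper":0.0},{"dp":[0.6,-1.0,-2.7],"spin":0,"gripper":0.0}]' 100
python3 look.py pics/l5.png 0.0065 57 -6
python3 - <<'E'
from h import *
s=read_camera("scene");crop(s["img"],250,390,130,235,5,"pics/s5.png")
E
```

```text
time: 5.92
tool_pos: [0.5104, 0.0331, 0.1646]
orientation: [1.651, 2.671, 0.002]
ft_force: [8.3, 0.8, -8.1]
grip_width: 0.623
[0.5104 0.0331 0.1646] [ 8.3  0.8 -8.1] [ 0.17 -1.65 -0.06] 0.6233276083659036 [ 0.06  0.11 -0.21  1.26  0.   -0.4 ] 5.9167
phi 30.26251867985261
```

View pics/l5.png

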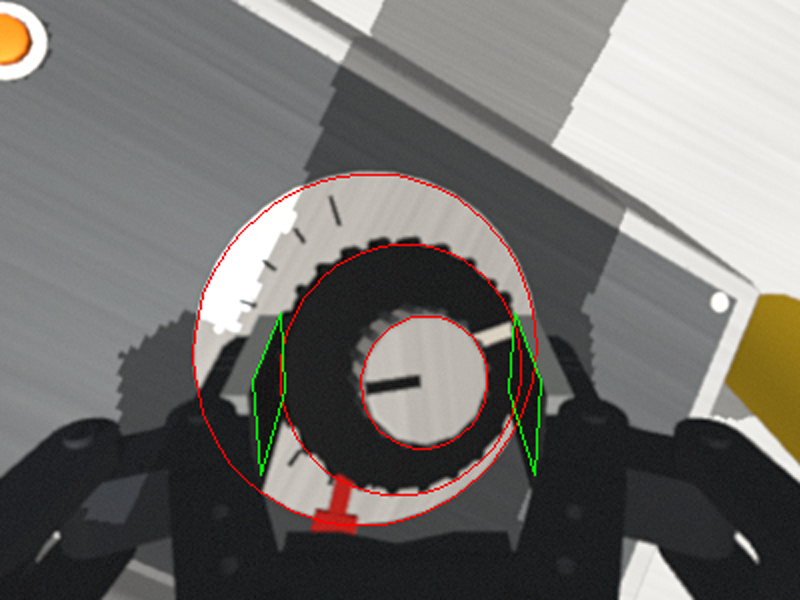

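View pics/s5.png

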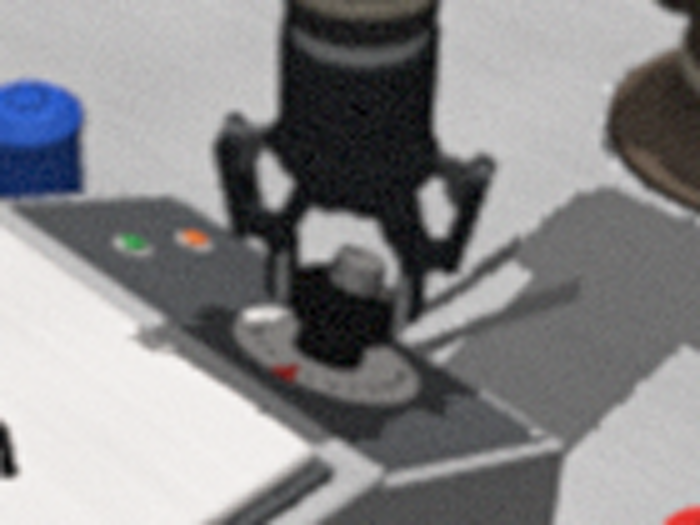

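```bash
python3 - <<'E'
from h import *
s=read_camera("scene");F,D=fryer(.5231,.0320,-.065)
for i,l in enumerate((0,.0065)):
    im=cv2.resize(s["img"][155:225,280:360],None,fx=8,fy=8,interpolation=cv2.INTER_CUBIC)
    for r,z in((.05,.001),(.028,.034+l),(.028,.012+l),(.019,.012),(.013,.058)):
        q=proj(tr(D,circ(r,z)),s["rvec"],s["tvec"],s)
        cv2.polylines(im,[((q-[280,155]+.5)*8).round().astype(int)],False,(255,0,0))
    cv2.imwrite(f"pics/sc{i}.png",im[:,:,::-1])
E
```

```text
(no output)
```

View pics/sc0.png

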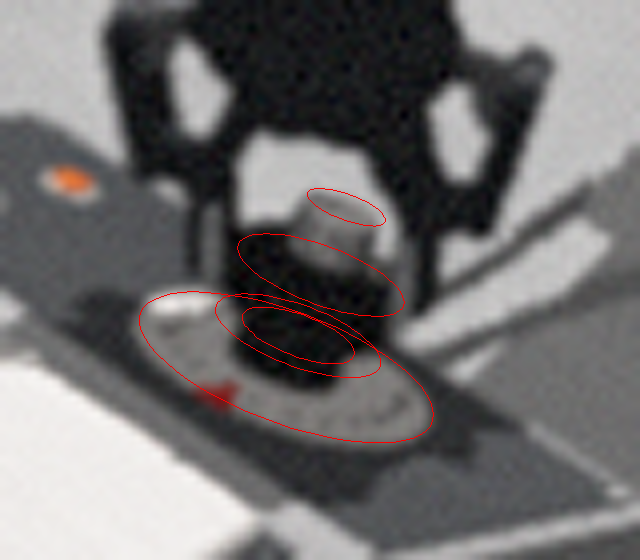

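View pics/sc1.png

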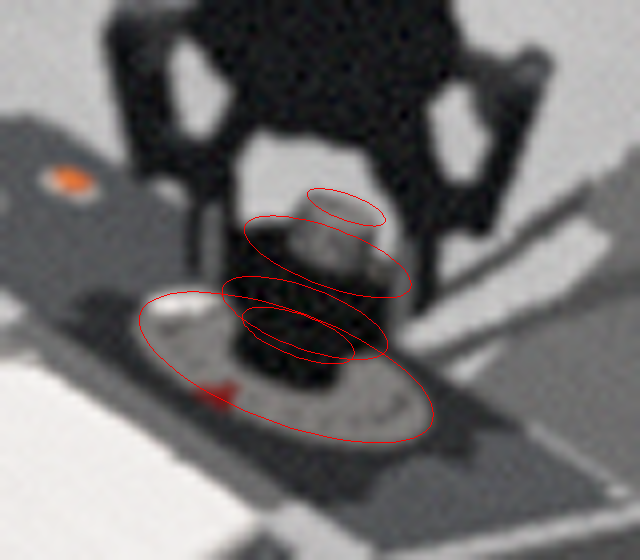

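```bash
python3 -m creep '[{"dp":[0,0,0],"spin":0.05,"gripper":0.0},{"dp":[0,0,0],"spin":0.1,"gripper":0.0},{"dp":[0,0,0],"spin":0.15,"gripper":0.0},{"dp":[0,0,0],"spin":0.15,"gripper":0.0}]' 100
python3 look.py pics/l6.png 0.0065
```

```text
time: 6.4
tool_pos: [0.5102, 0.0341, 0.1645]
orientation: [-1.848, -2.539, -0.005]
ft_force: [7.6, 2.5, -7.6]
grip_width: 0.625
[0.5102 0.0341 0.1645] [ 7.6  2.5 -7.6] [ 1.51 -1.4   0.42] 0.6246618692820873 [ 0.07  0.11 -0.21  1.26  0.   -0.25] 6.4
phi 21.626248748102988
```

View pics/l6.png

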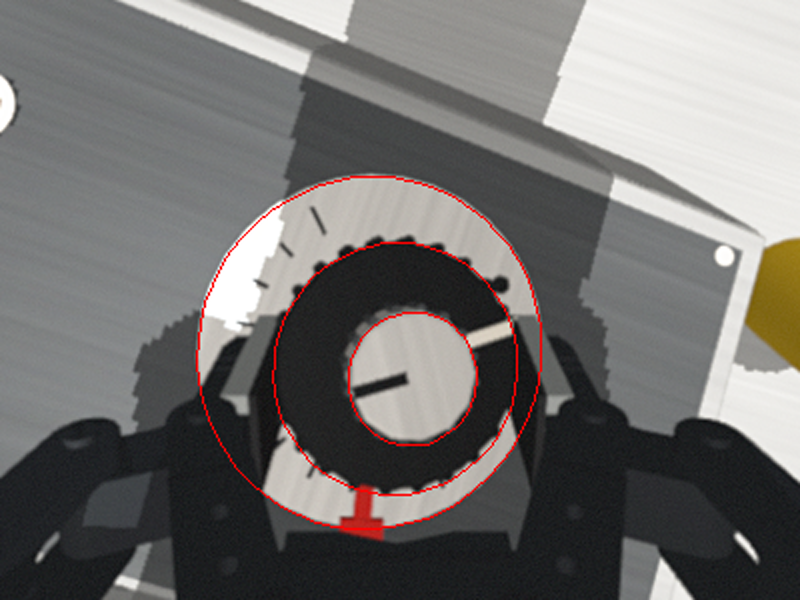

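```bash
cat > ang.py <<'E'
import sys
from h import *
# args: u v (in 2x crop offset 80,100) z
o=ctrl.get_obs();c=read_camera("wrist");rv,t=ext("wrist",c,o);F,D=fryer(.5231,.0320,-.065)
z=float(sys.argv[1])
for a in sys.argv[2:]:
    u,v=map(float,a.split(","));uv=((u+.5)/2-.5+80,(v+.5)/2-.5+100)
    oo,d=ray([uv],rv,t,c);Di=np.linalg.inv(D);p0=tr(Di,oo)[0];b=d[0]@D[:3,:3];p=p0+b*(z-p0[2])/b[2]
    th=(np.radians(135)-np.arctan2(p[1],p[0]));print((p*1000).round(1),round(float((th+1)%(2*np.pi)-1),3))
E
python3 ang.py 0.0405 510,327 470,341; python3 ang.py 0.001 500,285; python3 ang.py 0.058 354,392
```

```text
[-16.9  22.   40.5] 0.132
[-10.6  13.9  40.5] 0.132
[-29.5  29.1   1. ] -0.006
[  6.3 -10.3  58. ] 3.38
```

```bash
python3 -m creep '[{"dp":[0,0,0],"spin":0.07,"gripper":0.0},{"dp":[0,0,0],"spin":0.14,"gripper":0.0},{"dp":[0,0,0],"spin":0.21,"gripper":0.0},{"dp":[0,0,0],"spin":0.28,"gripper":0.0},{"dp":[0,0,0],"spin":0.35,"gripper":0.0},{"dp":[0,0,0],"spin":0.35,"gripper":0.0}]' 100
python3 look.py pics/l7.png 0.0065
```

```text
time: 7.1
tool_pos: [0.5114, 0.0312, 0.1677]
orientation: [2.262, 2.168, 0.002]
ft_force: [3.7, -2.7, 10.1]
grip_width: 0.606
[0.5114 0.0312 0.1677] [ 3.7 -2.7 10.1] [-2.25 -0.81 -1.17] 0.6057811667459694 [ 0.06  0.1  -0.2   1.26 -0.01  0.11] 7.1
phi 1.3016515257849135
```

View pics/l7.png

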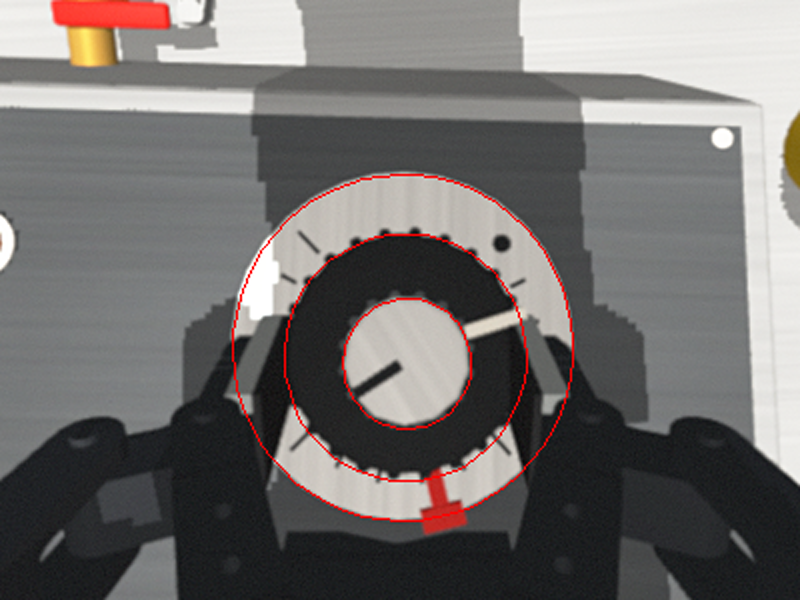

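```bash
for z in 0.034 0.0405; do python3 ang.py $z 521,316 467,333;done;  python3 ang.py 0.058 354,392; python3 - <<'E'
from h import *
s=read_camera("scene")
im=cv2.resize(s["img"][155:225,280:360],None,fx=8,fy=8,interpolation=cv2.INTER_CUBIC);cv2.imwrite(f"pics/sc7.png",im[:,:,::-1])
o=ctrl.get_obs();print(o["tool_pos"],o["ft_force"])
E
```

```text
[-9.2 28.  34. ] 0.469
[-4.8 15.  34. ] 0.477
[-9.4 26.7 40.5] 0.448
[-5.2 14.2 40.5] 0.437
[  6.1 -10.6  58. ] 3.404
[0.51140536 0.03111247 0.16768845] [ 3.83327334 -1.35329676  7.86972457]
```

View pics/sc7.png

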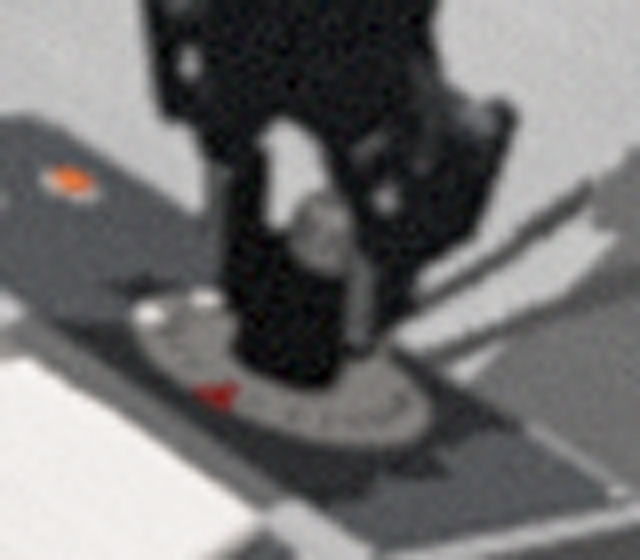

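```bash
python3 - <<'E'
from h import *
o=ctrl.get_obs();c=read_camera("wrist");rv,t=ext("wrist",c,o);F,D=fryer(.5231,.0320,-.065)
im=cv2.resize(c["img"][200:350,210:375],None,fx=4.8,fy=4,interpolation=cv2.INTER_CUBIC)
for l,col in((0,(0,255,0)),(.0065,(255,0,0))):
  for r,z in((.05,.001),(.028,.034+l),(.013,.058)):
    q=(proj(tr(D,circ(r,z,200)),rv,t,c)-[210,200]+.5)*[4.8,4]
    cv2.polylines(im,[q.round().astype(int)],False,col)
cv2.imwrite("pics/ll.png",im[:,:,::-1])
print(o["tool_pos"],o["ft_force"],o["wrist_torque"])
E
```

```text
[0.51140536 0.03111247 0.16768845] [ 3.83327334 -1.35329676  7.86972457] [-2.16622743 -0.98889262 -1.18092506]
```

View pics/ll.png

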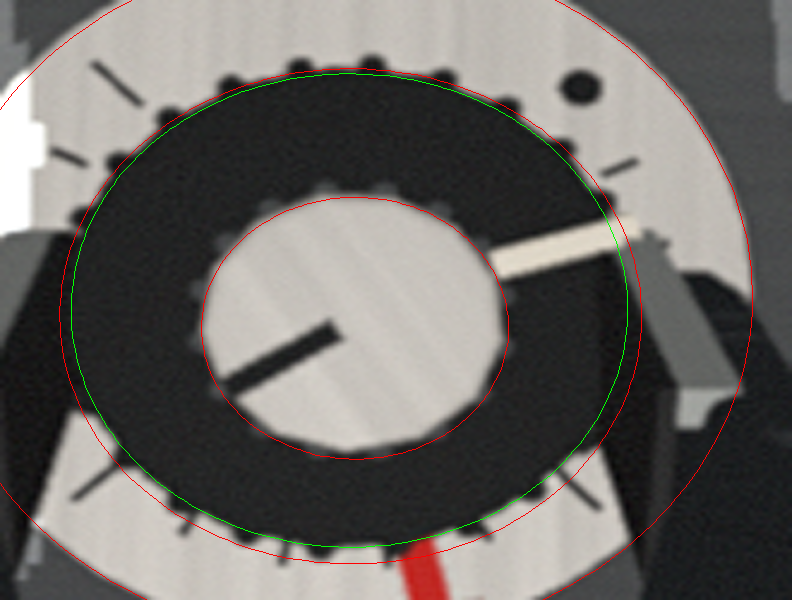

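```bash
python3 -m creep '[{"dp":[0.5,-0.5,-1.2],"spin":0,"gripper":0.0},{"dp":[0.5,-0.5,-2.3],"spin":0.0,"gripper":0.0},{"dp":[0.5,-0.5,-2.3],"spin":0.07,"gripper":0.0},{"dp":[0.5,-0.5,-2.3],"spin":0.14,"gripper":0.0},{"dp":[0.5,-0.5,-2.3],"spin":0.2,"gripper":0.0},{"dp":[0.5,-0.5,-2.3],"spin":0.2,"gripper":0.0}]' 100
python3 look.py pics/l8.png 0.0065
```

```text
time: 7.9
tool_pos: [0.5089, 0.0371, 0.1743]
orientation: [-2.467, -1.941, -0.017]
ft_force: [-15.4, 11.8, 34.9]
grip_width: 0.499
[0.5089 0.0371 0.1743] [-15.4  11.8  34.9] [ 2.77  3.17 -0.44] 0.4992152497240236 [ 0.07  0.1  -0.2   1.27  0.01  0.31] 7.9
phi -9.898944813894166
```

View pics/l8.png

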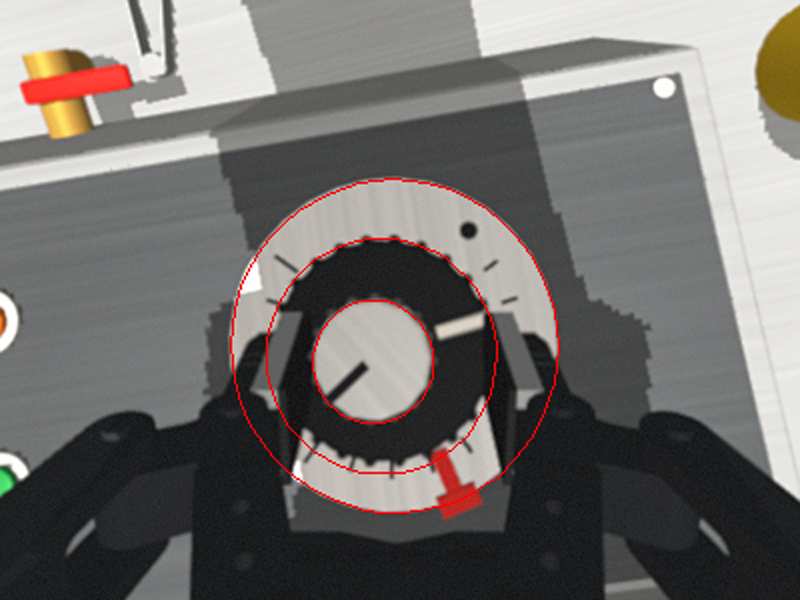

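```bash
python3 -m creep '[{"dp":[0,0,0],"spin":0,"gripper":0.3},{"dp":[0,0,0],"spin":0.0,"gripper":0.65},{"dp":[0,0,0],"spin":0,"gripper":0.65},{"dp":[0,0,0],"spin":0,"gripper":0.65},{"dp":[0,0,0],"spin":0,"gripper":0.65}]' 60
python3 look.py pics/l9.png 0
```

```text
time: 8.37
tool_pos: [0.5082, 0.0333, 0.167]
orientation: [-2.468, -1.943, 0.002]
ft_force: [0.7, -0.1, 0.4]
grip_width: 0.825
[0.5082 0.0333 0.167 ] [ 0.7 -0.1  0.4] [0.01 0.05 0.03] 0.8248570197141378 [ 0.07  0.1  -0.2   1.26 -0.    0.3 ] 8.3667
phi -9.85325016558132
```

View pics/l9.png

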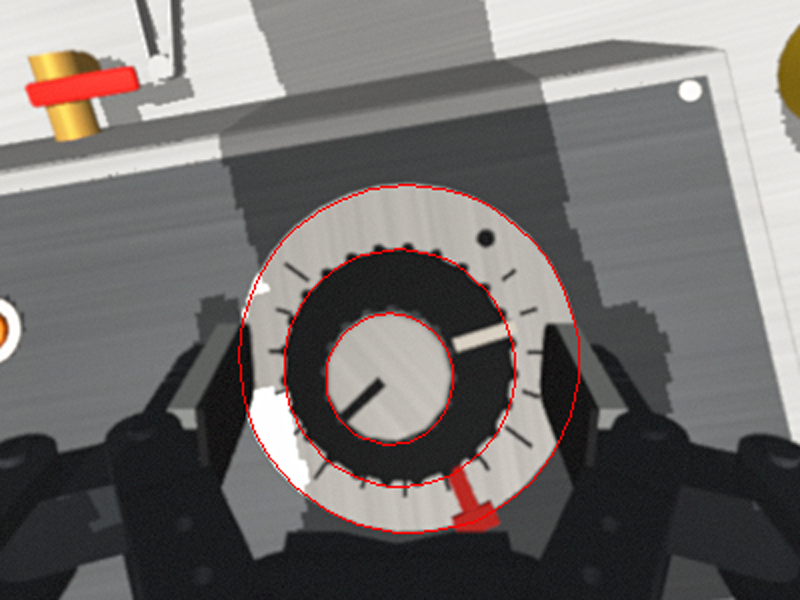

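```bash
python3 ang.py 0.034 508,328 455,345; python3 ang.py 0.058 343,415; python3 ang.py 0.001 486,238;python3 ang.py 0.0035 460,478 476,520
```

```text
[-4.7 27.7 34. ] 0.618
[-2.6 14.5 34. ] 0.608
[  5.9 -10.4  58. ] 3.412
[-29.5  29.1   1. ] -0.007
[36.4  9.9  3.5] 2.089
[48.  12.5  3.5] 2.102
```

```bash
python3 -m creep '[{"dp":[0.4,5,0],"spin":-0.1,"gripper":0.65},{"dp":[0.4,5,0],"spin":-0.2,"gripper":0.65},{"dp":[0.4,5,0],"spin":-0.3,"gripper":0.65},{"dp":[0.4,5,5],"spin":-0.38,"gripper":0.65},{"dp":[0.4,5,10],"spin":-0.38,"gripper":0.65},{"dp":[0.4,5,14],"spin":-0.38,"gripper":0.65},{"dp":[0.4,5,16],"spin":-0.38,"gripper":0.65},{"dp":[0.4,5,16],"spin":-0.38,"gripper":0.65}]' 60
python3 look.py pics/l10.png 0
```

```text
time: 9.28
tool_pos: [0.5129, 0.0326, 0.1508]
orientation: [-2.058, -2.373, 0.002]
ft_force: [0.6, -1.0, 0.1]
grip_width: 0.828
[0.5129 0.0326 0.1508] [ 0.6 -1.   0.1] [-0.01  0.01  0.01] 0.8282306890242764 [ 0.06  0.12 -0.22  1.23 -0.   -0.08] 9.2833
phi 11.85016604466396
```

View pics/l10.png

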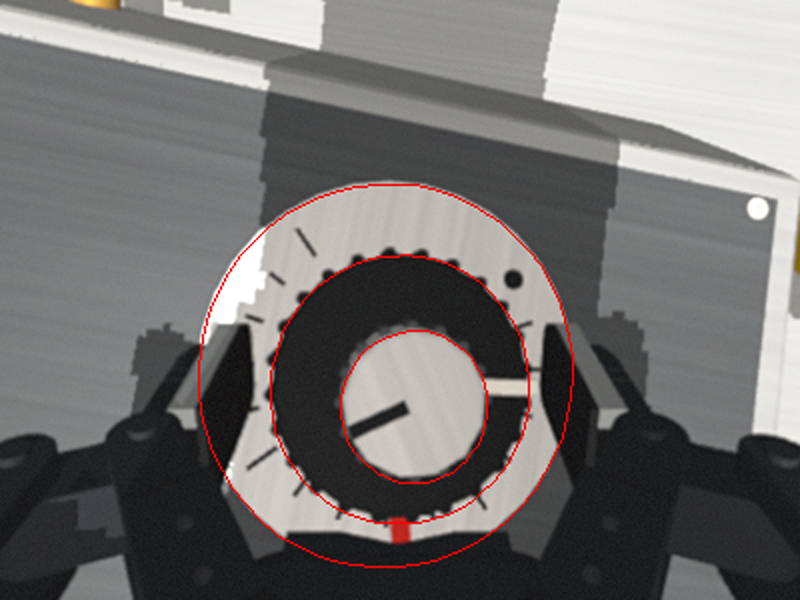

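```bash
python3 -m creep '[{"dp":[0,0,0],"spin":0,"gripper":0.45},{"dp":[0,0,0],"spin":0,"gripper":0.3},{"dp":[0,0,0],"spin":0,"gripper":0.2},{"dp":[0,0,0],"spin":0,"gripper":0.1},{"dp":[0,0,0],"spin":0,"gripper":0.1},{"dp":[0,0,0],"spin":0,"gripper":0.1}]' 60
python3 look.py pics/l11.png 0 
```

```text
time: 9.83
tool_pos: [0.5135, 0.0328, 0.1525]
orientation: [2.057, 2.374, 0.001]
ft_force: [-2.5, 0.3, 6.3]
grip_width: 0.64
[0.5135 0.0328 0.1525] [-2.5  0.3  6.3] [-0.04  0.44 -0.02] 0.6400529687193529 [ 0.06  0.12 -0.22  1.23  0.   -0.08] 9.8333
phi 11.9164439455381
```

View pics/l11r.png

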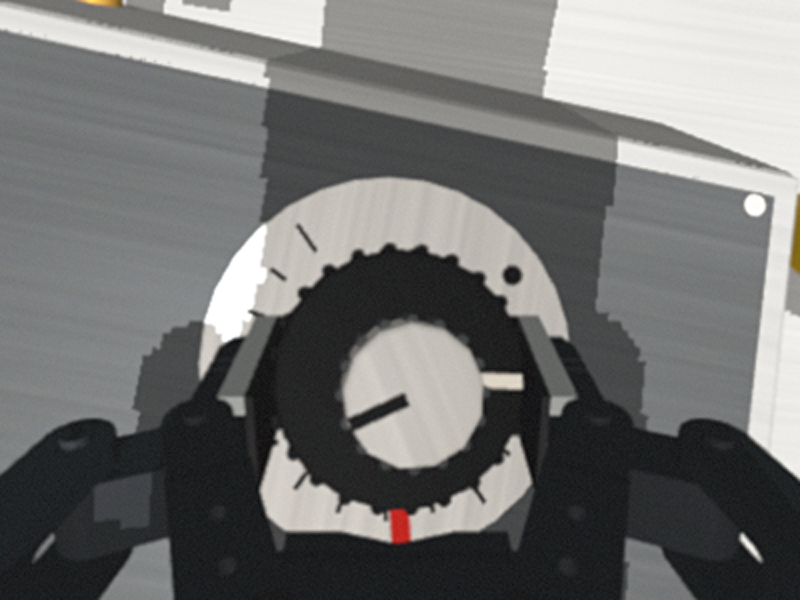

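```bash
python3 -m creep '[{"dp":[0,0,0],"spin":0,"gripper":0.0},{"dp":[0.2,-0.8,-1.8],"spin":0,"gripper":0.0},{"dp":[0.3,-1.6,-3.6],"spin":0,"gripper":0.0},{"dp":[0.5,-2.4,-5.4],"spin":0,"gripper":0.0},{"dp":[0.7,-3.3,-7.3],"spin":0,"gripper":0.0},{"dp":[0.7,-3.3,-7.3],"spin":0,"gripper":0.0},{"dp":[0.7,-3.3,-7.3],"spin":0,"gripper":0.0}]' 100
python3 look.py pics/l12.png 0.0065
```

```text
time: 10.47
tool_pos: [0.5109, 0.033, 0.1582]
orientation: [2.057, 2.374, 0.001]
ft_force: [5.8, 0.2, -8.5]
grip_width: 0.623
[0.5109 0.033  0.1582] [ 5.8  0.2 -8.5] [ 0.1  -1.35 -0.06] 0.6234964034974105 [ 0.06  0.11 -0.22  1.24 -0.   -0.08] 10.4667
phi 11.919713593721236
```

View pics/l12.png

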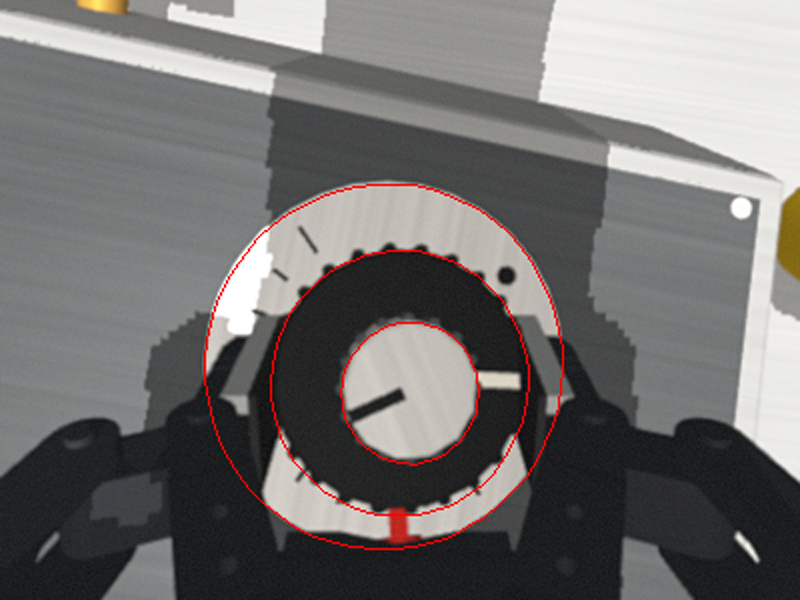

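```bash
python3 -m creep '[{"dp":[0,0,0],"spin":0.06,"gripper":0.0},{"dp":[0,0,0],"spin":0.12,"gripper":0.0},{"dp":[0,0,0],"spin":0.18,"gripper":0.0},{"dp":[0,0,0],"spin":0.24,"gripper":0.0},{"dp":[0,0,0],"spin":0.24,"gripper":0.0}]' 100
python3 look.py pics/l13.png 0.0065
```

```text
time: 10.93
tool_pos: [0.5112, 0.0349, 0.1582]
orientation: [-2.324, -2.109, -0.007]
ft_force: [6.7, 2.7, -8.9]
grip_width: 0.627
[0.5112 0.0349 0.1582] [ 6.7  2.7 -8.9] [ 2.45 -1.59  0.83] 0.6272773468006524 [ 0.07  0.11 -0.22  1.24  0.01  0.16] 10.9333
phi -1.8243457078412377
```

View pics/l13.png

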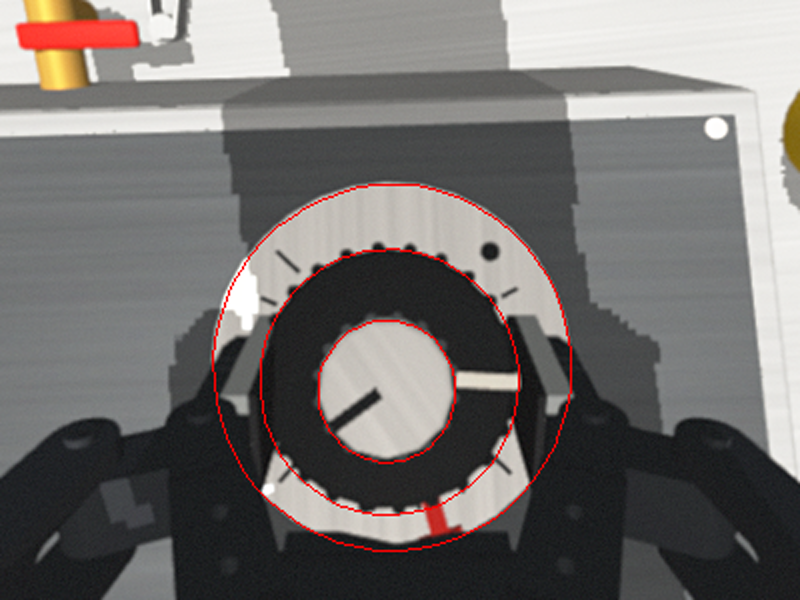

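```bash
python3 ang.py 0.0405 520,382 456,380; python3 ang.py 0.058 335,429;  python3 -m creep '[{"dp":[0,0,0],"spin":0.06,"gripper":0.0},{"dp":[0,0,0],"spin":0.12,"gripper":0.0},{"dp":[0,0,0],"spin":0.16,"gripper":0.0},{"dp":[0,0,0],"spin":0.16,"gripper":0.0}]' 100
python3 look.py pics/l14.png 0.0065
```

```text
[ 1.6 28.4 40.5] 0.843
[ 0.8 14.6 40.5] 0.843
[ 6.8 -9.9 58. ] 3.323
time: 11.42
tool_pos: [0.5117, 0.036, 0.1585]
orientation: [-2.481, -1.918, -0.011]
ft_force: [6.0, 3.6, -8.5]
grip_width: 0.623
[0.5117 0.036  0.1585] [ 6.   3.6 -8.5] [ 3.91 -2.18  1.38] 0.6233853530937818 [ 0.07  0.11 -0.22  1.24  0.01  0.32] 11.4167
phi -10.856338250689197
```

View pics/l14.png

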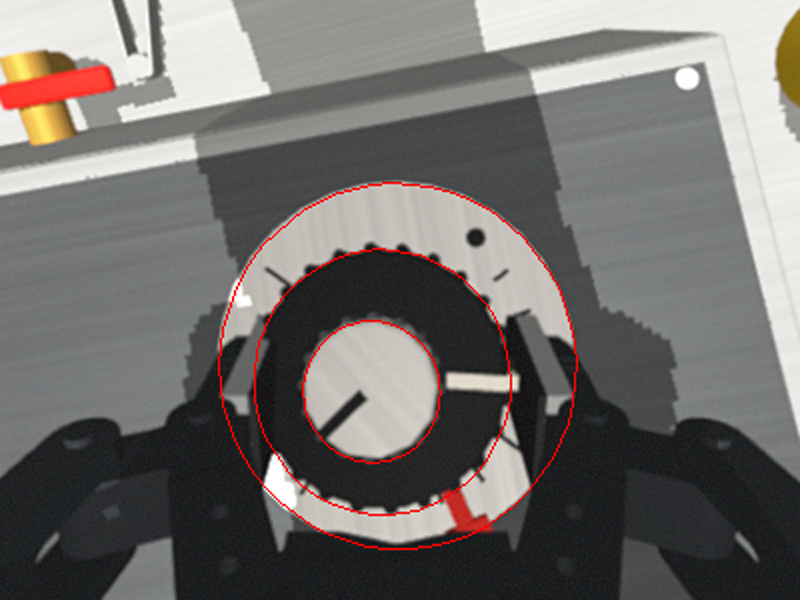

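```bash
python3 -m creep '[{"dp":[0,1,3],"spin":0,"gripper":0.0},{"dp":[0,2,6],"spin":0.0,"gripper":0.0},{"dp":[0,2,6],"spin":0.0,"gripper":0.3},{"dp":[0,2,6],"spin":0.0,"gripper":0.65},{"dp":[0,2,6],"spin":0.0,"gripper":0.65},{"dp":[0,2,0],"spin":0,"gripper":0.65},{"dp":[0,2,0],"spin":0,"gripper":0.65}]' 60
python3 look.py pics/l15.png 0
```

```text
time: 12.05
tool_pos: [0.5121, 0.0323, 0.1597]
orientation: [2.487, 1.918, 0.001]
ft_force: [0.7, 0.2, 0.9]
grip_width: 0.827
[0.5121 0.0323 0.1597] [0.7 0.2 0.9] [-0.01  0.01 -0.05] 0.8274514970145016 [ 0.06  0.11 -0.21  1.25 -0.    0.32] 12.05
phi -10.997504933772552
```

View pics/l15.png

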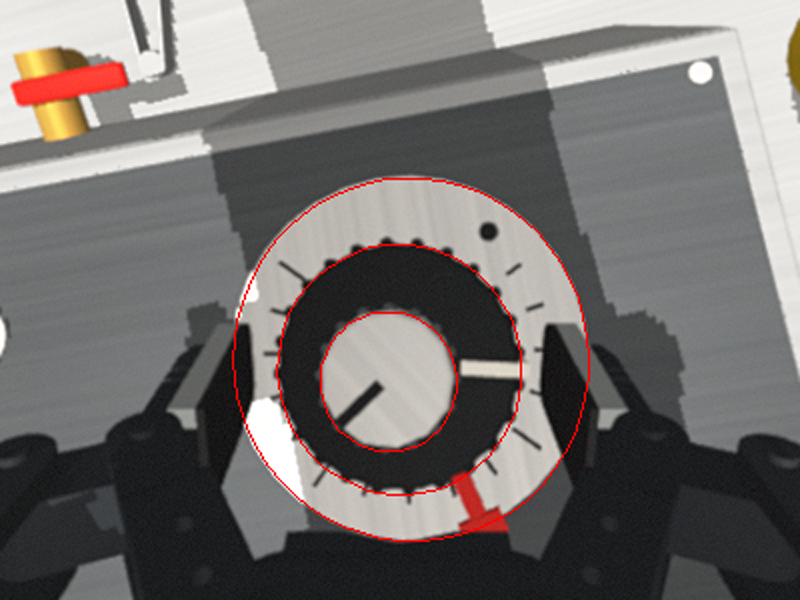

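```bash
python3 ang.py 0.034 521,371 461,368; python3 ang.py 0.058 340,429; python3 -m creep '[{"dp":[0.6,0.8,0],"spin":-0.12,"gripper":0.65},{"dp":[0.6,0.8,0],"spin":-0.24,"gripper":0.65},{"dp":[0.6,0.8,0],"spin":-0.36,"gripper":0.65},{"dp":[0.6,0.8,0],"spin":-0.47,"gripper":0.65},{"dp":[0.6,0.8,5],"spin":-0.47,"gripper":0.65},{"dp":[0.6,0.8,8],"spin":-0.47,"gripper":0.65},{"dp":[0.6,0.8,8],"spin":-0.47,"gripper":0.65},{"dp":[0.6,0.8,8],"spin":-0.47,"gripper":0.4},{"dp":[0.6,0.8,8],"spin":-0.47,"gripper":0.3},{"dp":[0.6,0.8,8],"spin":-0.47,"gripper":0.1},{"dp":[0.6,0.8,8],"spin":-0.47,"gripper":0.1},{"dp":[0.6,0.8,8],"spin":-0.47,"gripper":0.1}]' 50
python3 look.py pics/l16.png 0
```

```text
[ 5.6 27.3 34. ] 0.986
[ 2.7 14.2 34. ] 0.976
[  7.  -10.4  58. ] 3.33
time: 13.2
tool_pos: [0.5127, 0.0326, 0.1512]
orientation: [1.973, 2.444, -0.0]
ft_force: [-2.5, -0.3, 4.0]
grip_width: 0.641
[0.5127 0.0326 0.1512] [-2.5 -0.3  4. ] [-0.3   0.55 -0.14] 0.6407606297475354 [ 0.06  0.12 -0.23  1.23 -0.   -0.15] 13.2
phi 15.906426028654119
```

View pics/l16.png

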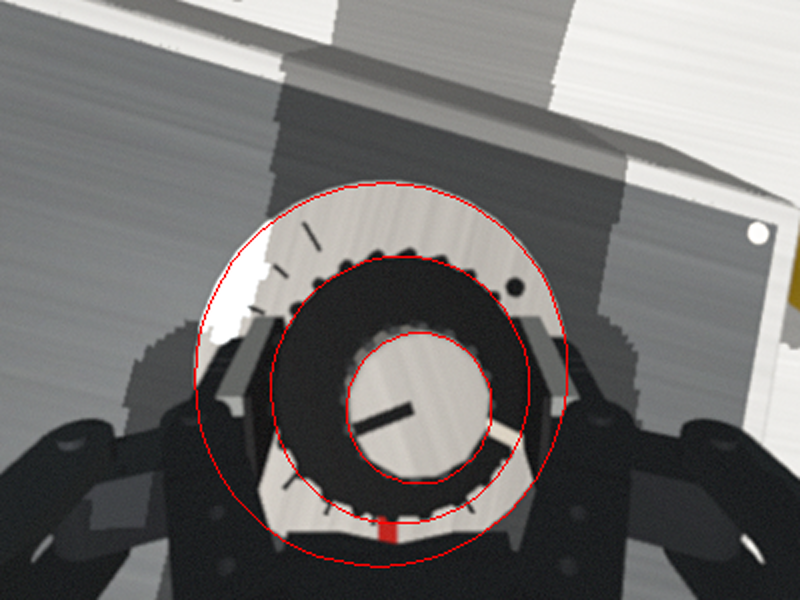

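```bash
python3 -m creep '[{"dp":[0,0,0],"spin":0.06,"gripper":0.0},{"dp":[0,0,0],"spin":0.12,"gripper":0.0},{"dp":[0,0,0],"spin":0.18,"gripper":0.0},{"dp":[0,0,0],"spin":0.24,"gripper":0.0},{"dp":[0,0,0],"spin":0.3,"gripper":0.0},{"dp":[0,0,0],"spin":0.3,"gripper":0.0}]' 
python3 -m creep '[{"dp":[0,0,0],"spin":0.06,"gripper":0.0},{"dp":[0,0,0],"spin":0.12,"gripper":0.0},{"dp":[0,0,0],"spin":0.18,"gripper":0.0},{"dp":[0,0,0],"spin":0.24,"gripper":0.0},{"dp":[0,0,0],"spin":0.26,"gripper":0.0},{"dp":[0,0,0],"spin":0.26,"gripper":0.0}]' 
python3 look.py pics/l17.png 0
```

```text
time: 13.75
tool_pos: [0.513, 0.0323, 0.1515]
orientation: [2.318, 2.118, -0.0]
ft_force: [-2.6, -2.3, 6.4]
grip_width: 0.64
time: 14.25
tool_pos: [0.5136, 0.0344, 0.1517]
orientation: [-2.568, -1.805, -0.007]
ft_force: [-1.9, 0.7, 4.7]
grip_width: 0.641
[0.5136 0.0344 0.1517] [-1.9  0.7  4.7] [1.73 0.03 0.68] 0.6413870520904652 [ 0.06  0.12 -0.22  1.23  0.    0.41] 14.25
phi -16.083905756621526
```

View pics/l17.png

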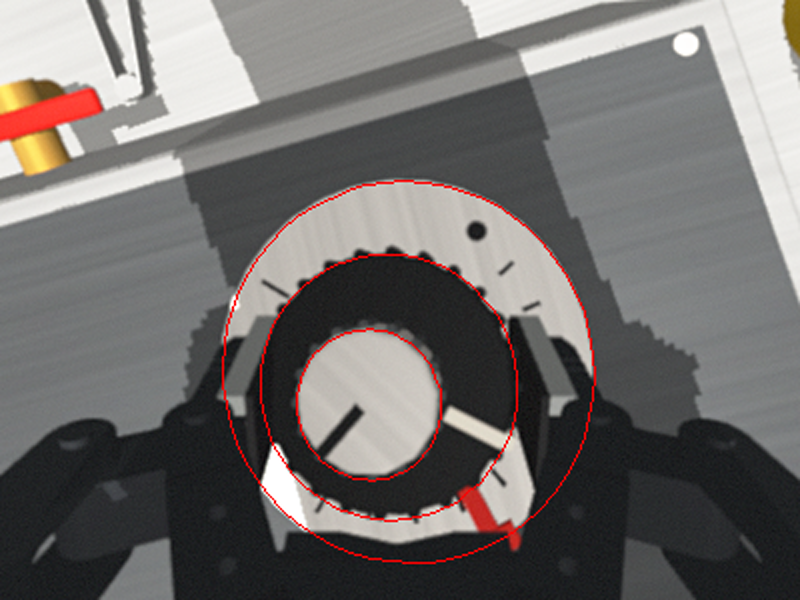

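```bash
python3 -m creep '[{"dp":[0,0,0],"spin":0,"gripper":0.3},{"dp":[0,0,0],"spin":0.0,"gripper":0.65},{"dp":[0,0,0],"spin":0.0,"gripper":0.65},{"dp":[0,0,-6],"spin":0.0,"gripper":0.65},{"dp":[0,0,-10],"spin":0.0,"gripper":0.65},{"dp":[0,0,-10],"spin":0.0,"gripper":0.65}]' 
python3 look.py pics/l18.png 0
```

```text
time: 14.8
tool_pos: [0.5135, 0.0329, 0.1617]
orientation: [2.571, 1.805, 0.002]
ft_force: [0.1, 0.3, 0.0]
grip_width: 0.82
[0.5135 0.0329 0.1617] [0.1 0.3 0. ] [-0.02  0.   -0.  ] 0.8196483080526753 [ 0.06  0.11 -0.21  1.25  0.    0.41] 14.8
phi -16.145466773742804
```

View pics/l18.png

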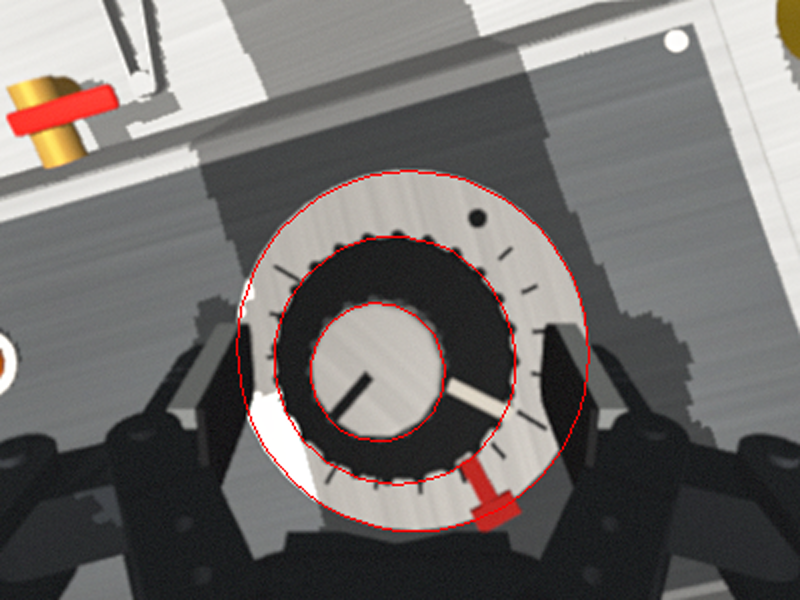

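```bash
python3 ang.py 0.034 506,413 448,385; python3 ang.py 0.058 333,416;python3 ang.py 0.0035 470,468 495,512; python3 -m creep '[{"dp":[0,0,0],"spin":-0.12,"gripper":0.65},{"dp":[0,0,0],"spin":-0.24,"gripper":0.65},{"dp":[0,0,0],"spin":-0.36,"gripper":0.65},{"dp":[0,0,0],"spin":-0.48,"gripper":0.65},{"dp":[0,0,0],"spin":-0.57,"gripper":0.65},{"dp":[0,0,6],"spin":-0.57,"gripper":0.65},{"dp":[0,0,10],"spin":-0.57,"gripper":0.65},{"dp":[0,0,10],"spin":-0.57,"gripper":0.65},{"dp":[0,0,10],"spin":-0.57,"gripper":0.4},{"dp":[0,0,10],"spin":-0.57,"gripper":0.3},{"dp":[0,0,10],"spin":-0.57,"gripper":0.1},{"dp":[0,0,10],"spin":-0.57,"gripper":0.1},{"dp":[0,0,10],"spin":-0.57,"gripper":0.1}]' 50
python3 look.py pics/l19.png 0
```

```text
[17.7 21.9 34. ] 1.465
[ 8.7 10.9 34. ] 1.461
[  5.5 -10.3  58. ] 3.435
[34.7  8.6  3.5] 2.114
[46.9 12.   3.5] 2.106
time: 16.08
tool_pos: [0.5127, 0.0326, 0.1511]
orientation: [1.961, 2.454, -0.001]
ft_force: [-2.2, -0.6, 2.3]
grip_width: 0.648
[0.5127 0.0326 0.1511] [-2.2 -0.6  2.3] [-0.36  0.52 -0.11] 0.6479678432852991 [ 0.06  0.12 -0.23  1.23 -0.   -0.16] 16.0833
phi 16.48414527147387
```

View pics/l19.png

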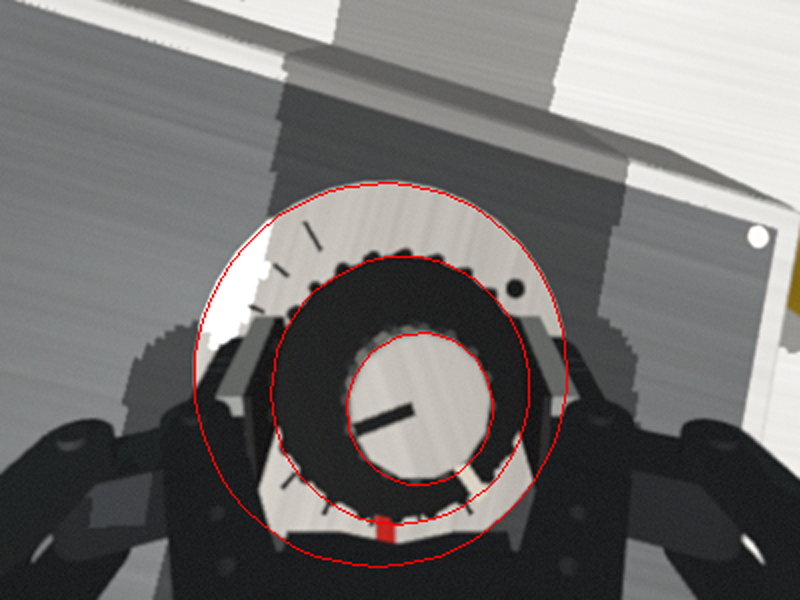

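```bash
python3 -m creep '[{"dp":[0,0,0],"spin":0.06,"gripper":0.0},{"dp":[0,0,0],"spin":0.12,"gripper":0.0},{"dp":[0,0,0],"spin":0.18,"gripper":0.0},{"dp":[0,0,0],"spin":0.24,"gripper":0.0},{"dp":[0,0,0],"spin":0.3,"gripper":0.0},{"dp":[0,0,0],"spin":0.36,"gripper":0.0},{"dp":[0,0,0],"spin":0.42,"gripper":0.0},{"dp":[0,0,0],"spin":0.48,"gripper":0.0},{"dp":[0,0,0],"spin":0.54,"gripper":0.0},{"dp":[0,0,0],"spin":0.57,"gripper":0.0},{"dp":[0,0,0],"spin":0.57,"gripper":0.0}]' 
python3 -m creep '[{"dp":[0,0,0],"spin":0,"gripper":0.3},{"dp":[0,0,0],"spin":0.0,"gripper":0.65},{"dp":[0,0,0],"spin":0.0,"gripper":0.65},{"dp":[0,0,-6],"spin":0.0,"gripper":0.65},{"dp":[0,0,-10],"spin":0.0,"gripper":0.65},{"dp":[0,0,-10],"spin":0.0,"gripper":0.65}]' 
python3 look.py pics/l20.png 0
```

```text
time: 17.05
tool_pos: [0.5134, 0.0348, 0.1523]
orientation: [-2.568, -1.804, -0.008]
ft_force: [-4.4, 1.5, 8.0]
grip_width: 0.634
time: 17.55
tool_pos: [0.5136, 0.0329, 0.1621]
orientation: [2.571, 1.804, 0.003]
ft_force: [-0.2, -0.6, -0.7]
grip_width: 0.822
[0.5136 0.0329 0.1621] [-0.2 -0.6 -0.7] [-0.02 -0.04  0.  ] 0.8222839387676183 [ 0.06  0.11 -0.2   1.25  0.    0.41] 17.55
phi -16.142028767761097
```

View pics/l20.png

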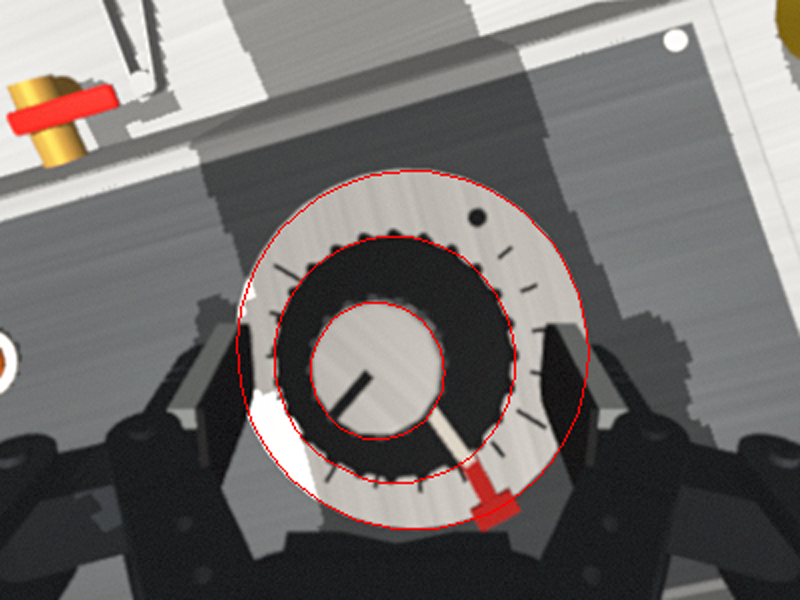

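```bash
python3 ang.py 0.034 473,464 434,411; python3 ang.py 0.058 333,416;python3 ang.py 0.0035 473,468 495,512; python3 ang.py 0.001 477,217
python3 - <<'E'
from h import *
o=ctrl.get_obs();c=read_camera("wrist");crop(c["img"],225,345,215,320,6,"pics/z.png")
E
```

```text
[26.9 11.7 34. ] 1.945
[13.8  6.3 34. ] 1.931
[  5.8 -10.4  58. ] 3.419
[35.1  9.3  3.5] 2.096
[47.2 12.   3.5] 2.107
[-30.6  28.7   1. ] -0.032
```

View pics/z.png

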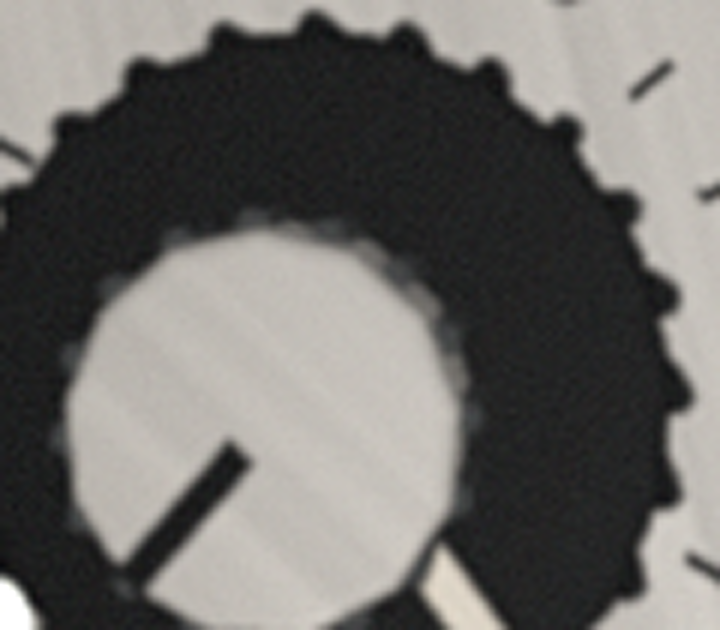

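```bash
python3 -m creep '[{"dp":[0,0,0],"spin":-0.12,"gripper":0.65},{"dp":[0,0,0],"spin":-0.24,"gripper":0.65},{"dp":[0,0,0],"spin":-0.36,"gripper":0.65},{"dp":[0,0,0],"spin":-0.38,"gripper":0.65},{"dp":[0,0,6],"spin":-0.38,"gripper":0.65},{"dp":[0,0,10],"spin":-0.38,"gripper":0.65},{"dp":[0,0,10],"spin":-0.38,"gripper":0.65},{"dp":[0,0,10],"spin":-0.38,"gripper":0.4},{"dp":[0,0,10],"spin":-0.38,"gripper":0.3},{"dp":[0,0,10],"spin":-0.38,"gripper":0.1},{"dp":[0,0,10],"spin":-0.38,"gripper":0.1},{"dp":[0,0,10],"spin":-0.38,"gripper":0.1},{"dp":[0,0,10],"spin":-0.32,"gripper":0.1},{"dp":[0,0,10],"spin":-0.26,"gripper":0.1},{"dp":[0,0,10],"spin":-0.2,"gripper":0.1},{"dp":[0,0,10],"spin":-0.18,"gripper":0.1},{"dp":[0,0,10],"spin":-0.18,"gripper":0.1}]' 50
python3 -m creep '[{"dp":[0,0,0],"spin":0,"gripper":0.3},{"dp":[0,0,0],"spin":0.0,"gripper":0.65},{"dp":[0,0,0],"spin":0.0,"gripper":0.65},{"dp":[0,0,-6],"spin":0.0,"gripper":0.65},{"dp":[0,0,-10],"spin":0.0,"gripper":0.65},{"dp":[0,0,-10],"spin":0.0,"gripper":0.65}]' 
python3 look.py pics/l21.png 0
```

```text
time: 19.27
tool_pos: [0.513, 0.0343, 0.1511]
orientation: [-2.395, -2.029, -0.005]
ft_force: [-1.3, 5.1, 1.5]
grip_width: 0.64
time: 19.77
tool_pos: [0.5135, 0.0326, 0.1621]
orientation: [2.398, 2.028, 0.002]
ft_force: [0.8, -0.6, 0.3]
grip_width: 0.828
[0.5135 0.0326 0.1621] [ 0.8 -0.6  0.3] [-0.04  0.01  0.02] 0.827540355641951 [ 0.06  0.11 -0.21  1.25 -0.    0.23] 19.7667
phi -5.838801602871902
```

View pics/l21.png

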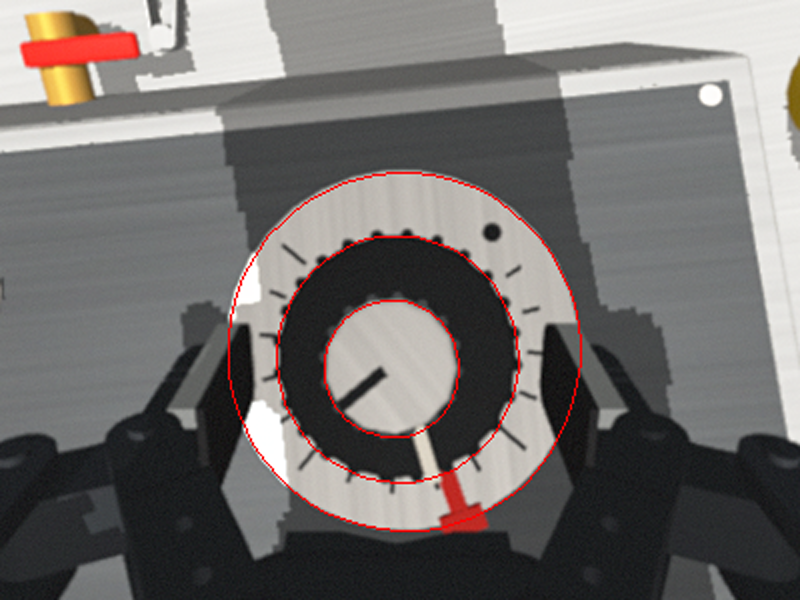

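Pointer looks nearly lined up with the tab. I'll raise straight up clear of everything and re-measure from the original viewing pose.

```bash
python3 ang.py 0.034 437,474 419,432; python3 -m creep '[{"dp":[0,0,-30],"spin":0,"gripper":0.65},{"dp":[0,0,-60],"spin":-0.06,"gripper":1},{"dp":[0,-4,-95],"spin":-0.12,"gripper":1},{"dp":[0,-12,-139],"spin":-0.12,"gripper":1},{"dp":[0,-12,-139],"spin":-0.12,"gripper":1},{"dp":[0,-12,-139],"spin":-0.12,"gripper":1},{"dp":[0,-12,-139],"spin":-0.12,"gripper":1}]'
python3 look.py pics/l22.png 0
python3 - <<'E'
from h import *
c=read_camera("wrist");crop(c["img"],240,330,160,270,7,"pics/tab2.png")
t=read_camera("top");crop(t["img"],130,440,150,350,2.5,"pics/topend.png")
E
```

```text
[26.4  6.7 34. ] 2.107
[17.   3.6 34. ] 2.15
time: 20.45
tool_pos: [0.5013, 0.0347, 0.2995]
orientation: [2.273, 2.168, 0.0]
ft_force: [0.2, -0.3, -0.2]
grip_width: 1.001
[0.5013 0.0347 0.2995] [ 0.2 -0.3 -0.2] [-0.02 -0.   -0.05] 1.000874044136568 [ 0.07  0.09  0.07  1.55 -0.    0.12] 20.45
phi 1.0379627502991382
```

View pics/tab2.png

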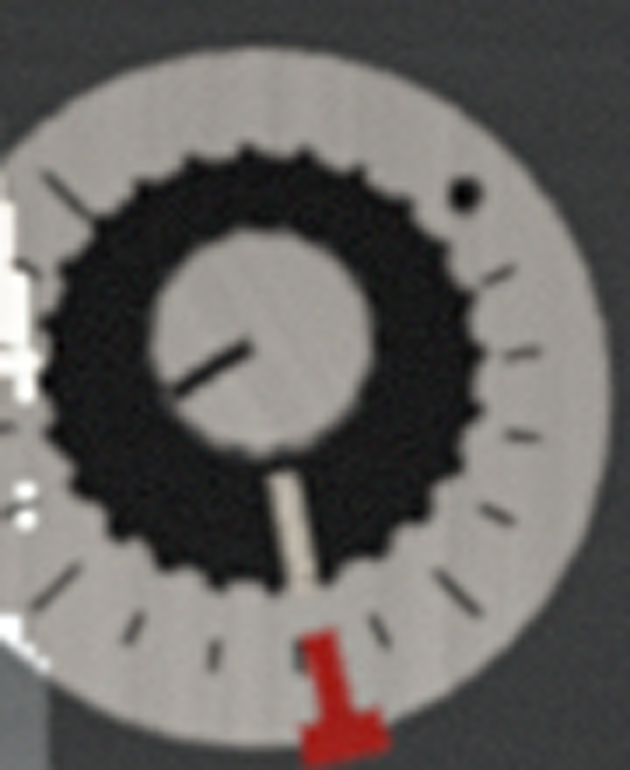

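View pics/topend.png

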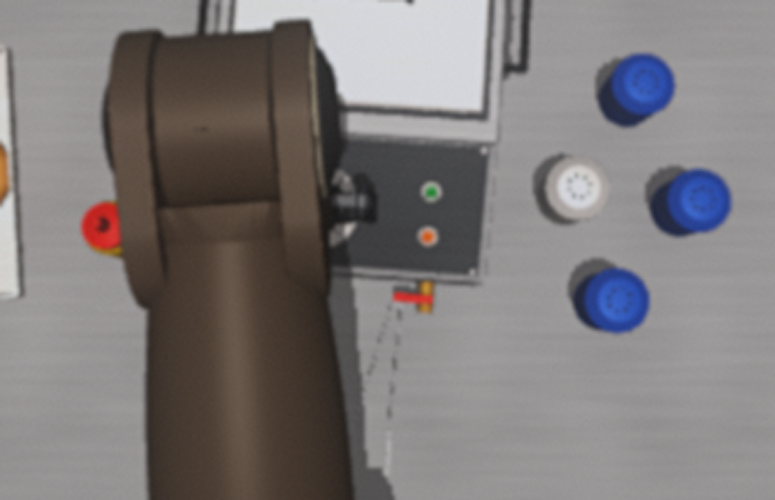

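```bash
python3 - <<'E'
from h import *
o=ctrl.get_obs();c=read_camera("wrist");rv,t=ext("wrist",c,o);F,D=fryer(.5231,.0320,-.065);Di=np.linalg.inv(D)
for n,u,v,z in(("tip",303,588,.034),("inner",283,475,.034),("tab in",321,636,.0035),("tab mid",331,685,.0035),("tab end",344,740,.0035),("dot",464,195,.001),("timer",176,392,.058),("timer0",0,0,.058)):
    uv=((u+.5)/7-.5+240,(v+.5)/7-.5+160)
    oo,d=ray([uv],rv,t,c);p0=tr(Di,oo)[0];b=d[0]@D[:3,:3];p=p0+b*(z-p0[2])/b[2]
    print(n,(p*1000).round(1),round(float((np.radians(135)-np.arctan2(p[1],p[0])+1)%(2*np.pi)-1),3))
E
```

```text
tip [27.3  5.6 34. ] 2.155
inner [13.1  2.8 34. ] 2.143
tab in [33.3  8.9  3.5] 2.096
tab mid [40.  10.3  3.5] 2.103
tab end [47.6 12.2  3.5] 2.104
dot [-30.3  28.8   1. ] -0.026
timer [  5.3 -10.1  58. ] 3.44
timer0 [-41.3 -32.1  58. ] 4.837
```

```bash
python3 - <<'E'
from rig import ctrl
o=ctrl.get_obs();print(o["time"],o["ft_force"]);print(ctrl.finish_job())
E
```

```text
20.65 [ 0.65287865  0.24263138 -0.47581814]
the job is handed in; nothing more can be done
None
```

I turned the thermostat ring from OFF to the red tab and handed the job in at 20.7 s. The controller reports no verdict.

- **How it went:** I gripped the ring by its sides, lifted it fully and turned it off its lock. During the first stroke the fingers slipped off the top of the ring at about 0.6 rad, past the OFF-lock zone. I opened them, gripped 6 mm deeper and lifted again. I then turned it with the lift held to about 0.98 rad, and finished in three unlifted strokes.
- **Pointer:** it reads about 2.13–2.15 rad and the tab about 2.09–2.10. That is roughly 1–1.5 mm off, against the 4 mm allowed. The ring overshot the tab slightly and I left it there.
- **Ring lift:** in the last wrist picture before I backed off, the ring fits the sprung-home outline. I could only judge this by eye from the overlay.
- **Timer knob:** its mark reads within about 1 mm of the start. The readings varied by about ±0.7 mm with the viewing angle.
- **Red tab:** it measures the same angle as at the start.
- **Loose items:** the shaker, the bottle and the part of the tongs in view looked unmoved in the last top picture; the arm hid part of that view.
- **Contact forces:** the highest was about 40 N at the wrist, in the reading taken as the fingers slipped. The gripper was clear of everything, with near-zero force, at hand-in.

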